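# Empty tins through the spring flap of the recycling box

## Robot

A 6-joint arm with a two-finger parallel gripper is mounted at the origin on the work surface. World frame = base frame: x ahead of the robot, y to its left, z up, the work surface at z = 0. Lengths are in m, angles in rad, forces in N, time in s.
With the tool pointing down it reaches from about 0.3 to 0.775 m from the base axis. Payload 14.6 kg.
Tool frame: the origin (TCP) lies at the very end of the fingers, on their centre line; the grasp point (between the pads) lies 19 mm behind it (robot.tcp_to_grasp is the distance from the TCP to the grasp point, in m); z points along the fingers, y is the direction in which the jaws open and shut (so a half turn about z gives the same grasp; the last joint's range is limited). The gripper opens to 94 mm and grips with 3 to 60 N. Pads are 16 mm wide; open, the fingers measure 119 mm over their backs; the gripper's body (75 mm by 177 mm) begins 78 mm behind the grasp point.
Start: joints at [1.191, 0.3, 1.521, -0, 1.321, -0.067], TCP at [0.169, 0.523, 0.205] pointing down, gripper open.
Joint ranges: [-3.03, 3.03], [-0.79, 2.21], [0.23, 2.52], [-1.04, 4.18], [0, 3.07], [-2.55, 2.55]. Speed limits (rad/s): [2.22, 2.22, 2.57, 3.14, 3.14, 3.14].

## Interface

Orientations are given as [roll, pitch, yaw] about the fixed x, y, z axes, in that order (R = Rz(yaw) Ry(pitch) Rx(roll)).
In Python, from plant import robot, vision gives the robot as it stands. The module is installed in compiled form; this text tells all that it offers.
- The arm moves only by the tool apply_moves, never from a script. Its argument "series" is a list of rows, each an object of numbers: "tx", "ty", "tz": the shift along the tool's x, y, z in m; "ax", "ay", "az": the turn, a rotation vector about the tool's x, y, z in degrees; "claw": the closure, from 0 (fully open) to 1 (shut). A call has 1 to 8 rows; each row shifts and turns the commanded pose from where the row before left it, along the tool's axes as they then stand; what a row does not reach is not made up. A row lasts 1/12 s, in which the tool goes at most 41.7 mm and 7.16 degrees, less where a joint would pass 70% of its speed; a pose out of reach is approached as far as the arm can. A call with a gripper value outside its range is refused whole. The fingers move at their own pace and stop on an object; the grip force is fixed at half the most. Time passes only in rows, so rows that do not move let the fingers close. It gives the time, the measured TCP pose, the force and the opening at its end, in the units of the state.
- robot.sense(): the state, without advancing time (a new reading comes with each control period).
- vision.grab_frame(name): name is "scene" or "side" or "wrist"; returns a dict with "frame" (384x512x3 uint8, red, green, blue), "depth" (384x512 float32, m along the optical axis (not along the pixel's ray), 0 where there is no reading), "intrinsics" (3x3 intrinsics, pixels), "rvec" (rotation vector, rad) and "tvec" (3), from world to camera coordinates, as OpenCV has them. Camera axes: x right, y down, z forward; pixel columns grow to the right and rows downward; lengths in m; the calibration is good to about 2 mm. A picture is of the moment at which its call begins.
- robot.close_job(): hands the job in, once; it reports no verdict.
The state is a dict: "clock": time; "joint_pos": joint angles; "dq": joint speeds; "joint_torque": joint torques, N m; "position": TCP position; "ee_rot": TCP orientation; "ft_force": force on the tool from outside, world axes, zero at the start; "torque": the same for the moment, N m; "finger_gap": opening from 0.0 (shut) to 1.0 (fully open).
Only numpy, scipy, OpenCV 4.12 (cv2) and the standard library are available. Lean on these libraries where they do the work, as an engineer would, in place of code of your own. Each camera call takes 0.05 s, during which the arm holds its last target. There are 200 camera calls.

## Task

Pick up the white tray by its wooden bar and empty its two steel tins into the oak recycling box, pushing the spring flap in with the tray's open end and keeping it held open with the tray until both tins have dropped in. Then let the flap close and stand the empty tray gently upright on the middle of the cork mat, let go, and leave the other things on the counter where they are.

Things in the scene. Friction and masses are not known exactly. Their poses are not given: they have to be found in the camera images.
- tray: Loose white enamelled trough, 160 mm long, 82 wide (74 inside), about 0.3 kg. Origin: centre of underside; x along it to its open end, y across, z up. Floor 4 mm thick; side walls full length, 4 mm thick, tops 75 mm above the underside; rear wall 55 mm high. The front end (+x, 80 mm ahead) is open but for a lip 5 mm above the floor; nose down, the two tins start to roll over it at about 20 degrees, the last one at about 37.
- tray_bar (a point): Centre of the tray's oak grip bar (axes of the tray), 45 mm behind and 97 mm above the tray's origin, so 125 mm behind the open end. The bar runs across the tray along y, 16 mm thick (x), 26 mm high (top 110 mm above the underside), 74 mm long between two 4 mm uprights. Grip it from above, one finger before it and one behind.
- tray_foot (a point): Centre of the tray's underside, same axes and point as the tray's origin.
- tin1_center (a point): Centre of an empty closed steel tin, a cylinder 50 mm in diameter and 66 mm long (its y axis), about 60 g. It lies across the tray and can roll along it.
- tin2_center (a point): Centre of the second tin, same as the first.
- mouth (a point): Middle of the lower edge of the mouth of the oak box, on its outer front face, 110 mm above the counter. x points level into the box, y across, z up. The mouth, 154 mm wide, leans back 45 degrees: it runs up and inwards to the flap's hinge, 93 mm in and 88 mm up from here; a wooden rail ends the slope at 105 mm in and 105 mm up.
- bin: The fixed oak recycling box with a flap mouth, clear top and one clear side: 170 mm wide, 260 mm deep (x, into it), 215 mm high, walls and floor 8 mm. Origin on the counter under the mouth's lower edge, axes as the mouth.
- flap (a joint): Angle of the steel flap that fills the mouth, 148 mm wide, 122 mm long, hinged at its upper edge. 0 shut, grows inwards, at most 1.4 rad. A spring shuts it (about 0.12 Nm at 0, 0.3 Nm at 1 rad) when freed. The tins are too light to push it; let the side walls of the tray hold it 0.8 rad or more open, e.g. open end 70 mm through the mouth with the tray tipped 45 degrees.
- mat_center (a point): Centre of the top of the fixed cork mat, 220 mm (x) by 160 mm (y), 5 mm thick.
- tumbler: Bystander: steel tumbler, 72 mm across, 110 mm high, origin under its centre.
- lunchbox: Bystander: shut navy plastic lunchbox, 104 x 154 x 59 mm, origin under its centre.
- fork1: Bystander: bamboo fork 150 mm long, 6 mm thick, lying flat.
- fork2: Bystander: bamboo fork like fork1.
- bowl: Bystander: small orange silicone bowl, 110 mm across, 45 mm high, origin under its centre.
- mill: Bystander: dark wooden pepper mill, 56 mm across, 140 mm high, origin under its centre.
Mind the look-alikes: they are no part of the job. There is more than one size of the tray; the job needs the largest.

How it is judged:
On the way, in this order (a step that is already met when the one before it is completed fails the run):
1. the tray pushes the flap in (over 0.4 rad) (value of joint flap above 0.4 rad and contact force between tray and flap above 0.2 N), for 0.1 s.
2. both tins are in the box while the tray still holds the flap open (over 0.4 rad) (all of step 1 and x of tin1_center in the frame of mouth between 0 and 0.26 m and y of tin1_center in the frame of mouth between -0.085 and 0.085 m and z of each of tin1_center, tin2_center in the frame of mouth below -0.03 m and x of tin2_center in the frame of mouth between 0 and 0.26 m and y of tin2_center in the frame of mouth between -0.085 and 0.085 m), for 0.1 s.
At the end, for the whole second after the job is handed in: Both tins are inside the recycling box with their centres at least 30 mm below the lower edge of its mouth, the flap is shut (under 0.1 rad), and the tray stands upright (within 0.06 rad) and still on the cork mat, its centre within 50 mm of the mat's centre (x of tin1_center in the frame of mouth between 0 and 0.26 m and y of tin1_center in the frame of mouth between -0.085 and 0.085 m and z of each of tin1_center, tin2_center in the frame of mouth below -0.03 m and x of tin2_center in the frame of mouth between 0 and 0.26 m and y of tin2_center in the frame of mouth between -0.085 and 0.085 m and value of joint flap below 0.1 rad and horizontal distance between tray_foot and mat_center below 0.05 m and angle between tray's own z axis and vertical below 0.06 rad and z of tray_foot in the frame of mat_center below 0.006 m and linear speed of tray below 0.02 m/s); the robot touches nothing.
It fails at once if another thing on the counter is moved more than 40 mm (distance of any of tumbler, lunchbox, fork1, fork2, bowl, mill from where it was at the start of the episode above 0.04 m).
It fails at once if the tray is let fall (falls free of the fingers faster than 0.6 m/s) (contact force between the fingers and tray below 0.1 N and linear speed of tray above 0.6 m/s).
It also fails if it takes over 61 s, if anything falls off the work surface, if the arm or the gripper's body presses on something with over 40 N, if the wrist force passes 120 N, or if a joint passes its speed limit or range.

## Working session

There is one attempt and no reset: what is moved stays moved. The work goes in short steps, Python scripts to look and compute and a tool call to move; the robot and the scene stay as the last step left them, time stands still between calls to the robot, and variables do not carry over. Pictures are saved under pics/ and viewed, about 8 in all and at most 12, crops included, and the job is handed in when it is done.

Besides the shell and the picture viewer there is one more tool, called after ">>>" as name(argument=value, ...), one argument or row to a line, values as JSON. apply_moves: Moves the arm, as the interface text tells. Its arguments: {"type":"object","properties":{"series":{"type":"array","items":{"type":"object","properties":{"tx":{"type":"number"},"ty":{"type":"number"},"tz":{"type":"number"},"ax":{"type":"number"},"ay":{"type":"number"},"az":{"type":"number"},"claw":{"type":"number"}}}}},"required":["series"]}

```bash
mkdir -p pics; cat > h.py <<'E'
import numpy as np, cv2
from scipy.spatial.transform import Rotation as R
from plant import robot, vision
def grab(n):
    f=vision.grab_frame(n); np.savez(f'{n}.npz',**f); return f
def load(n): return dict(np.load(f'{n}.npz'))
def cloud(f):
    d=f['depth'];K=f['intrinsics'];h,w=d.shape
    u,v=np.meshgrid(np.arange(w),np.arange(h))
    p=np.stack([(u-K[0,2])/K[0,0]*d,(v-K[1,2])/K[1,1]*d,d],-1)
    M=cv2.Rodrigues(f['rvec'])[0]
    W=(p-f['tvec'].ravel())@M
    W[d==0]=np.nan
    return W
def save(f,name): cv2.imwrite(f'pics/{name}.png',cv2.resize(f['frame'][:,:,::-1],None,fx=1.5,fy=1.5,interpolation=cv2.INTER_CUBIC))
E
python3 - <<'E'
from h import *
for n in ('scene','side'):
    f=grab(n); save(f,n+'0'); M=cv2.Rodrigues(f['rvec'])[0]; print(n,-M.T@f['tvec'].ravel(),M[2])
print(robot.sense(),robot.tcp_to_grasp)
E
```

```text
scene [1.06381839 0.57646967 0.77032618] [-0.51300266 -0.62761949 -0.58559547]
side [ 0.20592259 -0.81082386  1.02187224] [ 0.27662664  0.61408081 -0.73917688]
{'clock': 0.1, 'joint_pos': array([ 1.19138515e+00,  3.00411855e-01,  1.52148401e+00,  1.90190280e-05,
        1.32071399e+00, -6.66053664e-02]), 'dq': array([-7.13985763e-04, -3.22995118e-03,  1.91523591e-04, -7.90240151e-05,
        4.25970056e-04,  1.42494402e-03]), 'joint_torque': array([-1.04050087e-04, -5.32651305e+01, -3.53280938e+01,  7.08749495e-02,
        2.34290538e-02, -1.23341772e-05]), 'position': array([0.16916861, 0.52310106, 0.2049599 ]), 'ee_rot': array([-3.14057894e+00, -8.60822927e-05,  2.82878209e+00]), 'ft_force': array([ 0.17798281, -0.74775908, -0.13022019]), 'torque': array([ 0.05199449,  0.05828413, -0.04569289]), 'finger_gap': 1.0012784234557977} 0.0188
```

View pics/scene0.png

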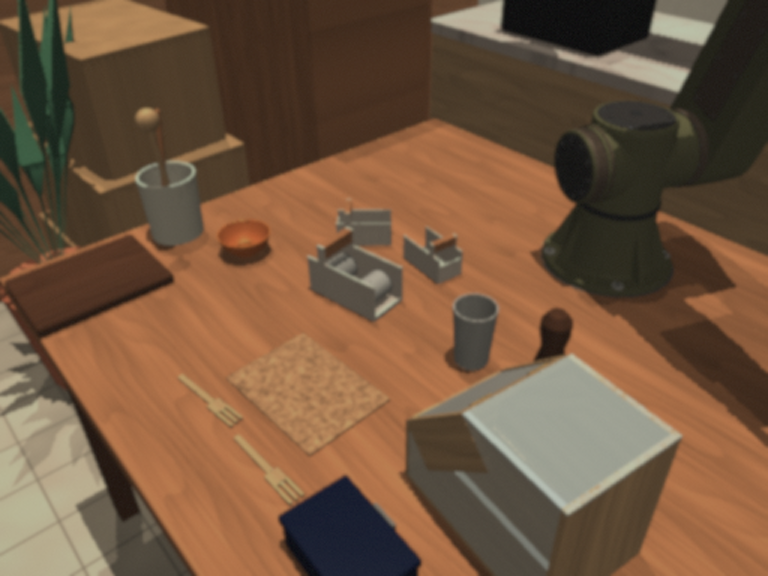

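View pics/side0.png

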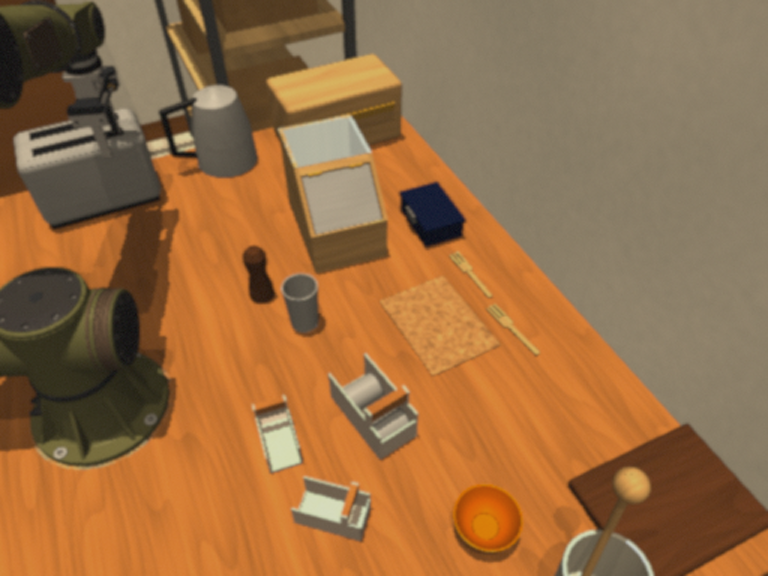

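Scene picture: the big tray with two tins is at (355,275) and the box's mouth faces away from the camera. Side picture: the tray is at (375,410) with its open end to the upper left, the mouth at (343,200), the mat at (440,325), and the tumbler and mill at (302,300) and (258,275). Next I'll build a top-down map from depth.

```bash
cat > top.py <<'E'
from h import *
# x range 0.1..0.9 , y -0.5..0.5 : image col = (0.55-y), row = (0.95-x), 1.25mm... 
S=600; X1=0.95; Y1=0.5
img=np.zeros((int(.95*S),int(1.0*S),3),np.uint8); H=np.full(img.shape[:2],-1.)
for n in ('scene','side'):
    f=load(n); W=cloud(f); c=f['frame'][:,:,::-1]
    W2=cv2.resize(W,None,fx=3,fy=3,interpolation=cv2.INTER_NEAREST).reshape(-1,3); c2=cv2.resize(c,None,fx=3,fy=3,interpolation=cv2.INTER_NEAREST).reshape(-1,3)
    W=W.reshape(-1,3); c=c.reshape(-1,3)
    ok=np.isfinite(W[:,2])&(W[:,2]<.3)&(W[:,2]>-.02); W=W[ok]; c=c[ok]
    r=((X1-W[:,0])*S).astype(int); q=((Y1-W[:,1])*S).astype(int)
    for dr in (0,1):
      for dq in (0,1):
        a,b=r+dr,q+dq; k=(a>=0)&(a<img.shape[0])&(b>=0)&(b<img.shape[1])
        a,b,z,cc=a[k],b[k],W[k,2],c[k]
        o=np.argsort(z); a,b,z,cc=a[o],b[o],z[o],cc[o]
        m=z>H[a,b]; H[a[m],b[m]]=z[m]; img[a[m],b[m]]=cc[m]
for i in range(0,10):
    y=int((X1-i*.1)*S); cv2.line(img,(0,y),(6,y),(0,255,0),1); cv2.putText(img,f'x.{i}',(6,y+4),0,.35,(0,255,0))
for j in range(-5,6):
    x=int((Y1-j*.1)*S); cv2.line(img,(x,0),(x,6),(0,255,0),1); cv2.putText(img,f'{j}',(x,15),0,.35,(0,255,0))
cv2.imwrite('pics/top.png',img)
E
python3 top.py
python3 - <<'E'
from h import *
# tag heights
for n,pts in {'side':{'matA':(383,300),'matB':(446,279),'matC':(497,345),'matD':(435,373),'mouthL':(320,262),'mouthR':(384,236),'slopeTL':(303,168),'slopeTR':(372,165),'edgeL':(309,232),'edgeR':(383,218),'tin1':(365,385),'barL':(370,412),'barR':(407,392)},
 'scene':{'matA':(231,379),'matB':(303,336),'matC':(387,400),'matD':(311,452)}}.items():
    W=cloud(load(n))
    for k,(u,v) in pts.items():
        u,v=round(u/1.5),round(v/1.5); print(n,k,np.round(np.nanmedian(W[v-1:v+2,u-1:u+2].reshape(-1,3),axis=0),3))
E
```

```text
side matA [0.59  0.01  0.004]
side matB [0.743 0.008 0.002]
side matC [ 0.745 -0.197  0.005]
side matD [ 0.6   -0.206  0.004]
side mouthL [0.502 0.15  0.03 ]
side mouthR [0.652 0.133 0.066]
side slopeTL [0.519 0.249 0.213]
side slopeTR [0.663 0.218 0.196]
side edgeL [0.49  0.159 0.116]
side edgeR [0.65  0.136 0.114]
side tin1 [ 0.452 -0.205  0.055]
side barL [ 0.425 -0.293  0.11 ]
side barR [ 0.498 -0.278  0.107]
scene matA [ 0.746 -0.186  0.006]
scene matB [ 0.597 -0.194  0.008]
scene matC [0.583 0.012 0.003]
scene matD [0.734 0.019 0.006]
```

View pics/top.png

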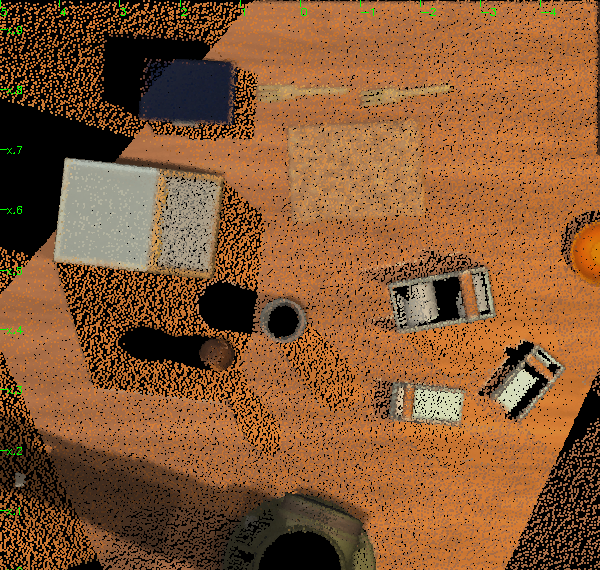

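Top map: the tray's open end is at about (388,305) facing +y, the bar at about (470,290), the mouth's slope at (160–222, 165–275) and the mat at (357,172). Next I'll fit these numerically.

```bash
python3 - <<'E'
from h import *
P=[];C=[]
for n in('scene','side'):
    f=load(n);W=cloud(f).reshape(-1,3);P.append(W);C.append(f['frame'].reshape(-1,3).astype(int))
def box(W,x0,x1,y0,y1,z0,z1):
    return (W[:,0]>x0)&(W[:,0]<x1)&(W[:,1]>y0)&(W[:,1]<y1)&(W[:,2]>z0)&(W[:,2]<z1)
for n,W in zip(('scene','side'),P):
    k=W[box(W,.38,.53,-.34,-.12,.045,.078)]
    print(n,'tray',cv2.minAreaRect((k[:,:2]*1000).astype(np.float32)))
    k=W[box(W,.38,.53,-.34,-.12,.09,.118)]
    print(n,'bar',cv2.minAreaRect((k[:,:2]*1000).astype(np.float32)),np.percentile(k[:,2],95))
    k=W[box(W,.45,.72,.1,.45,.20,.235)]
    print(n,'bintop',cv2.minAreaRect((k[:,:2]*1000).astype(np.float32)),np.median(k[:,2]))
W=np.vstack(P)
k=W[box(W,.38,.53,-.34,-.12,.045,.078)];print('tray',cv2.minAreaRect((k[:,:2]*1000).astype(np.float32)))
k=W[box(W,.45,.72,.1,.45,.20,.225)];print('bintop',cv2.minAreaRect((k[:,:2]*1000).astype(np.float32)))
# front face of bin, side cam
W=P[1];k=W[box(W,.50,.645,.1,.18,.04,.10)]
pf=np.polyfit(k[:,0],k[:,1],1);print('front y=ax+b',pf,np.std(k[:,1]-np.polyval(pf,k[:,0])),len(k))
# slope
k=W[box(W,.51,.63,.14,.25,.12,.19)];A=np.c_[k[:,:2],np.ones(len(k))];print('slope',np.linalg.lstsq(A,k[:,2],rcond=None)[0])
m=box(W,.45,.7,.1,.3,.03,.1);k=W[m];print('side x range front',np.percentile(k[:,0],[1,99]))
for n,r in (('tumbler',(.37,.47,-.02,.09,.09,.12)),('mill',(.3,.42,.08,.2,.1,.16))):
    k=np.vstack(P);k=k[box(k,*r)];print(n,cv2.minEnclosingCircle((k[:,:2]*1000).astype(np.float32)))
E
```

```text
scene tray ((448.8592834472656, -235.54910278320312), (88.31048583984375, 164.064453125), 10.501131057739258)
scene bar ((458.27545166015625, -279.65679931640625), (84.83985137939453, 21.174598693847656), 8.695107460021973) 0.11298908015653622
scene bintop ((590.8406982421875, 315.72515869140625), (172.4189910888672, 174.02284240722656), 83.65480041503906) 0.21626602050787738
side tray ((450.18280029296875, -237.84036254882812), (84.12010955810547, 161.99893188476562), 10.09469223022461)
side bar ((457.59271240234375, -281.5290832519531), (83.00352478027344, 20.34927749633789), 10.495428085327148) 0.11281522945393851
side bintop ((590.4583740234375, 311.8463439941406), (183.0147705078125, 172.5866241455078), 83.05773162841797) 0.21558938302500663
tray ((448.9779052734375, -236.18930053710938), (88.31048583984375, 165.3666229248047), 10.501131057739258)
bintop ((590.6834716796875, 311.90234375), (182.1073760986328, 175.31248474121094), 82.681640625)
front y=ax+b [-0.11155719  0.20534016] 0.00206352572444426 577
slope [ 0.10511465  0.95290345 -0.0849325 ]
side x range front [0.48812143 0.65456447]
tumbler ((415.8965759277344, 28.671428680419922), 38.09512710571289)
mill ((359.425537109375, 140.47239685058594), 27.02948570251465)
```

```bash
cat >> h.py <<'E'
def pose():
    s=robot.sense(); T=np.eye(4); T[:3,:3]=R.from_euler('xyz',s['ee_rot']).as_matrix(); T[:3,3]=s['position']; return T,s
def frame(az,tilt,org):
    "tray-like frame: x at azimuth az, nose down by tilt (deg)"
    T=np.eye(4); T[:3,:3]=(R.from_euler('z',az,degrees=True)*R.from_euler('y',tilt,degrees=True)).as_matrix(); T[:3,3]=org; return T
def plan(T1,n,T0=None):
    "n equal rows (constant twist) from T0 to T1"
    from scipy.linalg import logm,expm
    if T0 is None: T0=pose()[0]
    dT=expm(np.real(logm(np.linalg.inv(T0)@T1))/n)
    print(n,'rows t(mm)',np.round(dT[:3,3]*1000,1),'a(deg)',np.round(R.from_matrix(dT[:3,:3]).as_rotvec(degrees=True),2))
# tool in tray frame: tool y = tray x, tool z = -tray z, tool x = tray y ; nominal grasp 100mm up
G=np.eye(4); G[:3,:3]=np.array([[0,1,0],[1,0,0],[0,0,-1]]).T; G[:3,3]=[-.045,0,.081]
MOUTH=np.array([.572,.1415,.110]); BAZ=83.6; MAT=np.array([.667,-.092,.005])
E
python3 - <<'E'
from h import *
T0,s=pose(); print(T0)
Tt=frame(100.3,0,[.4495,-.2365,0])@G
A=Tt.copy(); A[2,3]=.26
plan(A,24); print(A)
E
```

```text
[[-9.51472418e-01  3.07733785e-01 -3.93858954e-04  1.69168610e-01]
 [ 3.07734025e-01  9.51471960e-01 -9.38029793e-04  5.23101058e-01]
 [ 8.60822926e-05 -1.01371328e-03 -9.99999482e-01  2.04959896e-01]
 [ 0.00000000e+00  0.00000000e+00  0.00000000e+00  1.00000000e+00]]
24 rows t(mm) [-14.7 -32.8  -2.3] a(deg) [-0.   -0.   -1.18]
[[-0.98388504 -0.17880222  0.          0.4575461 ]
 [-0.17880222  0.98388504  0.         -0.28077483]
 [ 0.          0.         -1.          0.26      ]
 [ 0.          0.          0.          1.        ]]
```

>>> apply_moves(
  series=[
    {"tx": -0.0217, "ty": -0.0282, "tz": -0.005, "claw": 0},
    {"tx": -0.0217, "ty": -0.0282, "tz": -0.005, "claw": 0},
    {"tx": -0.0217, "ty": -0.0282, "tz": -0.005, "claw": 0},
    {"tx": -0.0217, "ty": -0.0282, "tz": -0.005, "claw": 0},
    {"tx": -0.0217, "ty": -0.0282, "tz": -0.005, "claw": 0},
    {"tx": -0.0217, "ty": -0.0282, "tz": -0.005, "claw": 0},
    {"tx": -0.0217, "ty": -0.0282, "tz": -0.005, "claw": 0},
    {"tx": -0.0217, "ty": -0.0282, "tz": -0.005, "claw": 0},
  ],
)

```text
$.series[0]: bad value
```

>>> apply_moves(
  series=[
    {"tx": -0.0217, "ty": -0.0282, "tz": -0.002, "claw": 0},
    {"tx": -0.0217, "ty": -0.0282, "tz": -0.002, "claw": 0},
    {"tx": -0.0217, "ty": -0.0282, "tz": -0.002, "claw": 0},
    {"tx": -0.0217, "ty": -0.0282, "tz": -0.002, "claw": 0},
    {"tx": -0.0217, "ty": -0.0282, "tz": -0.002, "claw": 0},
    {"tx": -0.0217, "ty": -0.0282, "tz": -0.002, "claw": 0},
    {"tx": -0.0217, "ty": -0.0282, "tz": -0.002, "claw": 0},
    {"tx": -0.0217, "ty": -0.0282, "tz": -0.002, "claw": 0},
  ],
)

```text
$.series[0]: bad value
```

>>> apply_moves(
  series=[
    {"tx": -0.0217, "ty": -0.0282, "claw": 0},
    {"tx": -0.0217, "ty": -0.0282, "claw": 0},
    {"tx": -0.0217, "ty": -0.0282, "claw": 0},
    {"tx": -0.0217, "ty": -0.0282, "claw": 0},
    {"tx": -0.0217, "ty": -0.0282, "claw": 0},
    {"tx": -0.0217, "ty": -0.0282, "claw": 0},
    {"tx": -0.0217, "ty": -0.0282, "claw": 0},
    {"tx": -0.0217, "ty": -0.0282, "claw": 0},
  ],
)

```text
$.series[0]: bad value
```

>>> apply_moves(
  series=[
    {"az": -7.05, "claw": 0},
    {"az": -7.05, "claw": 0},
    {"az": -7.05, "claw": 0},
    {"az": -7.05, "claw": 0},
    {"claw": 0},
    {"claw": 0},
  ],
)

```text
$.series[0]: bad value
```

```bash
python3 - <<'E'
from h import *
T0,s=pose(); print(np.round(T0,3),s['joint_pos'],s['clock'])
f=grab('wrist'); save(f,'wrist1')
W=cloud(f).reshape(-1,3)
def rect(z0,z1,r=(.36,.54,-.36,-.12)):
    k=W[(W[:,0]>r[0])&(W[:,0]<r[1])&(W[:,1]>r[2])&(W[:,1]<r[3])&(W[:,2]>z0)&(W[:,2]<z1)]
    print(len(k), cv2.minAreaRect((k[:,:2]*1000).astype(np.float32)) if len(k)>5 else '', np.percentile(k[:,2],95) if len(k) else '')
rect(.05,.08);rect(.098,.118)
Tt=frame(100.3,0,[.4495,-.2365,0])@G
plan(Tt,8)
E
```

```text
[[-0.951  0.308 -0.     0.169]
 [ 0.308  0.951 -0.001  0.523]
 [ 0.    -0.001 -1.     0.205]
 [ 0.     0.     0.     1.   ]] [ 1.19138515e+00  3.00411855e-01  1.52148401e+00  1.90190280e-05
  1.32071399e+00 -6.66053664e-02] 0.1
0  
0  
8 rows t(mm) [-46.1 -97.5  15.5] a(deg) [-0.01 -0.   -3.53]
```

View pics/wrist1.png

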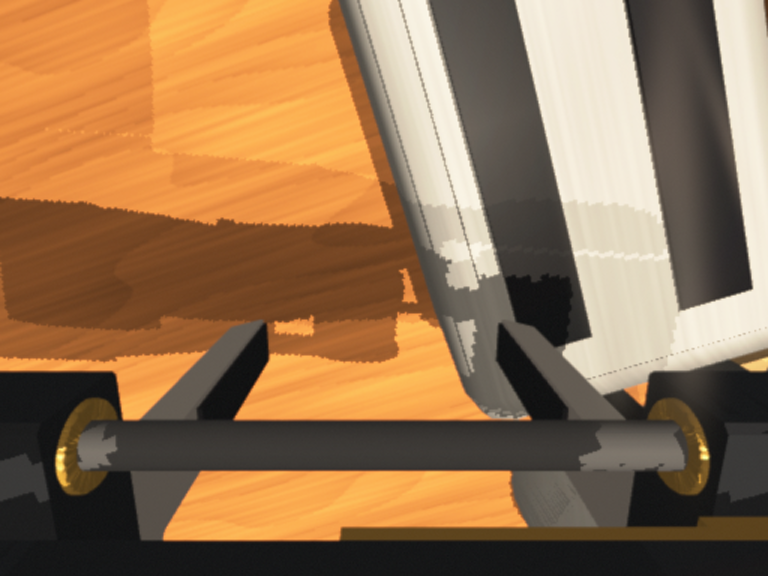

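The wrist picture shows only the toaster beneath the right finger at (500,340). The moves were refused, so nothing has moved. I'll try again with a full row, rising first.

>>> apply_moves(
  series=[
    {"tx": 0.0, "ty": 0.0, "tz": -0.03, "ax": 0.0, "ay": 0.0, "az": 0.0, "claw": 0.0},
    {"tx": 0.0, "ty": 0.0, "tz": -0.03, "ax": 0.0, "ay": 0.0, "az": 0.0, "claw": 0.0},
  ],
)

```text
clock: 0.32
position: [0.169, 0.5226, 0.2648]
ee_rot: [-3.138, -0.0, 2.829]
ft_force: [0.9, 0.8, 0.8]
finger_gap: 1.0
```

>>> apply_moves(
  series=[
    {"tx": -0.0217, "ty": -0.0282, "tz": 0, "ax": 0, "ay": 0, "az": 0, "claw": 0},
    {"tx": -0.0217, "ty": -0.0282, "tz": 0, "ax": 0, "ay": 0, "az": 0, "claw": 0},
    {"tx": -0.0217, "ty": -0.0282, "tz": 0, "ax": 0, "ay": 0, "az": 0, "claw": 0},
    {"tx": -0.0217, "ty": -0.0282, "tz": 0, "ax": 0, "ay": 0, "az": 0, "claw": 0},
    {"tx": -0.0217, "ty": -0.0282, "tz": 0, "ax": 0, "ay": 0, "az": 0, "claw": 0},
    {"tx": -0.0217, "ty": -0.0282, "tz": 0, "ax": 0, "ay": 0, "az": 0, "claw": 0},
    {"tx": -0.0217, "ty": -0.0282, "tz": 0, "ax": 0, "ay": 0, "az": 0, "claw": 0},
    {"tx": -0.0217, "ty": -0.0282, "tz": 0, "ax": 0, "ay": 0, "az": 0, "claw": 0},
  ],
)

```text
clock: 0.98
position: [0.265, 0.2536, 0.2654]
ee_rot: [3.142, 0.0, 2.829]
ft_force: [-0.0, -0.2, 0.3]
finger_gap: 0.998
```

>>> apply_moves(
  series=[
    {"tx": -0.0217, "ty": -0.0282, "tz": 0, "ax": 0, "ay": 0, "az": 0, "claw": 0},
    {"tx": -0.0217, "ty": -0.0282, "tz": 0, "ax": 0, "ay": 0, "az": 0, "claw": 0},
    {"tx": -0.0217, "ty": -0.0282, "tz": 0, "ax": 0, "ay": 0, "az": 0, "claw": 0},
    {"tx": -0.0217, "ty": -0.0282, "tz": 0, "ax": 0, "ay": 0, "az": 0, "claw": 0},
    {"tx": -0.0217, "ty": -0.0282, "tz": 0, "ax": 0, "ay": 0, "az": 0, "claw": 0},
    {"tx": -0.0217, "ty": -0.0282, "tz": 0, "ax": 0, "ay": 0, "az": 0, "claw": 0},
    {"tx": -0.0217, "ty": -0.0282, "tz": 0, "ax": 0, "ay": 0, "az": 0, "claw": 0},
    {"tx": -0.0217, "ty": -0.0282, "tz": 0, "ax": 0, "ay": 0, "az": 0, "claw": 0},
  ],
)

```text
clock: 1.65
position: [0.3608, -0.0147, 0.2656]
ee_rot: [3.141, 0.001, 2.829]
ft_force: [0.2, 1.3, -1.0]
finger_gap: 1.006
```

>>> apply_moves(
  series=[
    {"tx": -0.0217, "ty": -0.0282, "tz": 0, "ax": 0, "ay": 0, "az": 0, "claw": 0},
    {"tx": -0.0217, "ty": -0.0282, "tz": 0, "ax": 0, "ay": 0, "az": 0, "claw": 0},
    {"tx": -0.0217, "ty": -0.0282, "tz": 0, "ax": 0, "ay": 0, "az": 0, "claw": 0},
    {"tx": -0.0217, "ty": -0.0282, "tz": 0, "ax": 0, "ay": 0, "az": 0, "claw": 0},
    {"tx": -0.0217, "ty": -0.0282, "tz": 0, "ax": 0, "ay": 0, "az": 0, "claw": 0},
    {"tx": -0.0217, "ty": -0.0282, "tz": 0, "ax": 0, "ay": 0, "az": 0, "claw": 0},
    {"tx": -0.0217, "ty": -0.0282, "tz": 0, "ax": 0, "ay": 0, "az": 0, "claw": 0},
    {"tx": -0.0217, "ty": -0.0282, "tz": 0, "ax": 0, "ay": 0, "az": 0, "claw": 0},
  ],
)

```text
clock: 2.32
position: [0.4567, -0.2827, 0.2651]
ee_rot: [3.141, -0.0, 2.828]
ft_force: [0.1, 0.0, 0.7]
finger_gap: 0.998
```

>>> apply_moves(
  series=[
    {"tx": 0, "ty": 0, "tz": 0, "ax": 0, "ay": 0, "az": -7.05, "claw": 0},
    {"tx": 0, "ty": 0, "tz": 0, "ax": 0, "ay": 0, "az": -7.05, "claw": 0},
    {"tx": 0, "ty": 0, "tz": 0, "ax": 0, "ay": 0, "az": -7.05, "claw": 0},
    {"tx": 0, "ty": 0, "tz": 0, "ax": 0, "ay": 0, "az": -7.05, "claw": 0},
    {"tx": 0, "ty": 0, "tz": 0, "ax": 0, "ay": 0, "az": 0, "claw": 0},
    {"tx": 0, "ty": 0, "tz": 0, "ax": 0, "ay": 0, "az": 0, "claw": 0},
  ],
)

```text
clock: 2.82
position: [0.4564, -0.2809, 0.2653]
ee_rot: [3.141, -0.0, -2.966]
ft_force: [-0.3, 1.4, -0.4]
finger_gap: 0.999
```

```bash
python3 - <<'E'
from h import *
T0,s=pose(); print(np.round(T0,3),s['joint_pos'],s['clock'])
f=grab('wrist'); save(f,'wrist2')
W=cloud(f).reshape(-1,3)
def rect(z0,z1,r=(.36,.54,-.36,-.12)):
    k=W[(W[:,0]>r[0])&(W[:,0]<r[1])&(W[:,1]>r[2])&(W[:,1]<r[3])&(W[:,2]>z0)&(W[:,2]<z1)]
    print(len(k), cv2.minAreaRect((k[:,:2]*1000).astype(np.float32)) if len(k)>5 else '', np.percentile(k[:,2],95) if len(k) else '')
rect(.05,.08);rect(.098,.118)
Tt=frame(100.3,0,[.4495,-.2365,0])@G
plan(Tt,8)
E
```

```text
[[-0.985 -0.175 -0.     0.456]
 [-0.175  0.985  0.    -0.281]
 [ 0.     0.    -1.     0.265]
 [ 0.     0.     0.     1.   ]] [-6.19986505e-01  2.29083318e-01  1.47135523e+00  5.25635703e-06
  1.44153535e+00 -2.36620788e+00] 2.8167
3030 ((450.1744384765625, -238.04736328125), (82.57221984863281, 160.18983459472656), 10.236369132995605) 0.07513719968925757
1055 ((458.07025146484375, -282.67852783203125), (82.3370590209961, 15.473998069763184), 10.22623062133789) 0.11062202285943061
8 rows t(mm) [-0.1 -0.  23. ] a(deg) [ 0.   -0.   -0.04]
```

View pics/wrist2.png

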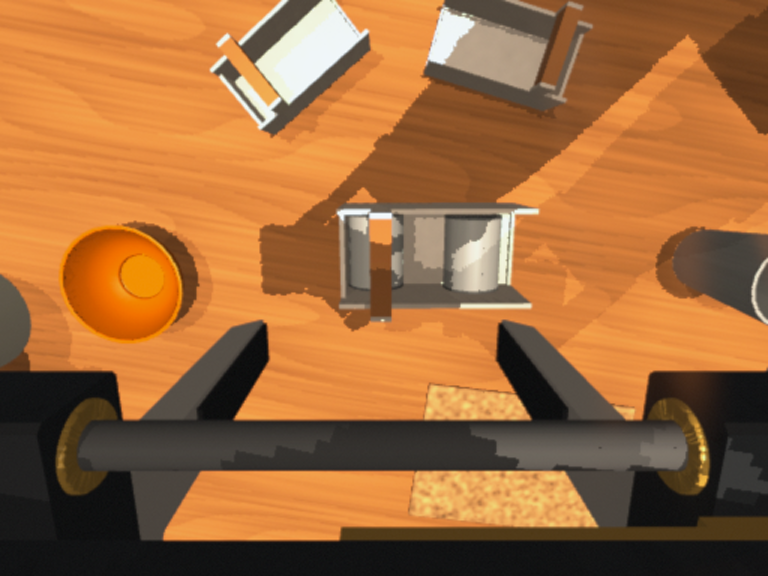

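The wrist picture shows the bar at (380,260) centred between the fingers, with the bowl, tumbler and small trays clear. The rectangle fit (160 x 82 mm, bar top 0.1106) matches the large tray. Going down to grip.

>>> apply_moves(
  series=[
    {"tx": -0.0013, "ty": -0.0019, "tz": 0.03, "ax": 0, "ay": 0, "az": 0, "claw": 0},
    {"tx": 0, "ty": 0, "tz": 0.03, "ax": 0, "ay": 0, "az": 0, "claw": 0},
    {"tx": 0, "ty": 0, "tz": 0.03, "ax": 0, "ay": 0, "az": 0, "claw": 0},
    {"tx": 0, "ty": 0, "tz": 0.03, "ax": 0, "ay": 0, "az": 0, "claw": 0},
    {"tx": 0, "ty": 0, "tz": 0.03, "ax": 0, "ay": 0, "az": 0, "claw": 0},
    {"tx": 0, "ty": 0, "tz": 0.02, "ax": 0, "ay": 0, "az": 0, "claw": 0},
    {"tx": 0, "ty": 0, "tz": 0.014, "ax": 0, "ay": 0, "az": 0, "claw": 0},
    {"tx": 0, "ty": 0, "tz": 0, "ax": 0, "ay": 0, "az": 0, "claw": 0},
  ],
)

```text
clock: 3.53
position: [0.4569, -0.2816, 0.0786]
ee_rot: [3.138, -0.003, -2.966]
ft_force: [0.7, 0.8, -0.2]
finger_gap: 1.001
```

>>> apply_moves(
  series=[
    {"tx": 0, "ty": 0, "tz": 0, "ax": 0, "ay": 0, "az": 0, "claw": 1},
    {"tx": 0, "ty": 0, "tz": 0, "ax": 0, "ay": 0, "az": 0, "claw": 1},
    {"tx": 0, "ty": 0, "tz": 0, "ax": 0, "ay": 0, "az": 0, "claw": 1},
    {"tx": 0, "ty": 0, "tz": 0, "ax": 0, "ay": 0, "az": 0, "claw": 1},
    {"tx": 0, "ty": 0, "tz": 0, "ax": 0, "ay": 0, "az": 0, "claw": 1},
    {"tx": 0, "ty": 0, "tz": 0, "ax": 0, "ay": 0, "az": 0, "claw": 1},
    {"tx": 0, "ty": 0, "tz": 0, "ax": 0, "ay": 0, "az": 0, "claw": 1},
    {"tx": 0, "ty": 0, "tz": 0, "ax": 0, "ay": 0, "az": 0, "claw": 1},
  ],
)

```text
clock: 4.2
position: [0.4582, -0.2826, 0.0816]
ee_rot: [-3.141, 0.0, -2.962]
ft_force: [0.5, 0.1, 0.2]
finger_gap: 0.47
```

>>> apply_moves(
  series=[
    {"tx": 0, "ty": 0, "tz": 0, "ax": 0, "ay": 0, "az": 0, "claw": 1},
    {"tx": 0, "ty": 0, "tz": 0, "ax": 0, "ay": 0, "az": 0, "claw": 1},
    {"tx": 0, "ty": 0, "tz": -0.01, "ax": 0, "ay": 0, "az": 0, "claw": 1},
    {"tx": 0, "ty": 0, "tz": -0.01, "ax": 0, "ay": 0, "az": 0, "claw": 1},
    {"tx": 0, "ty": 0, "tz": -0.02, "ax": 0, "ay": 0, "az": 0, "claw": 1},
    {"tx": 0, "ty": 0, "tz": -0.02, "ax": 0, "ay": 0, "az": 0, "claw": 1},
    {"tx": 0, "ty": 0, "tz": -0.02, "ax": 0, "ay": 0, "az": 0, "claw": 1},
    {"tx": 0, "ty": 0, "tz": -0.02, "ax": 0, "ay": 0, "az": 0, "claw": 1},
  ],
)

```text
clock: 4.87
position: [0.4579, -0.2824, 0.1832]
ee_rot: [-3.141, 0.0, -2.962]
ft_force: [0.6, -0.5, -4.9]
finger_gap: 0.161
```

```bash
cat > wp.py <<'E'
from h import *
def wp(fx,fz,tilt):
    "TCP pose with tray front-bottom edge at (fx,fz) in mouth frame (m), nose-down tilt deg"
    B=frame(BAZ,0,MOUTH); F=frame(0,tilt,[fx,0,fz]); F[:3,3]-=F[:3,:3]@[.08,0,0]
    return B@F@G
def check(fx,fz,tilt):
    c,s=np.cos(np.radians(tilt)),np.sin(np.radians(tilt)); P=lambda a,h:np.array([fx+(a-.08)*c+h*s, fz-(a-.08)*s+h*c])
    hinge=np.array([.093,.088])
    fl=[]
    for h in (0,.02,.04,.06,.075):
        v=P(.08,h)-hinge; fl.append(np.arctan2(.093,.088)-np.arctan2(-v[0],-v[1]))
    # underside clearance to mouth edge (0,0),(.008,.0)
    n=np.array([s,c]); und=min((-(q-P(0,0)))@n for q in (np.zeros(2),np.array([.008,.008])) )
    top=P(.08,.075)
    # wall-top clearance to hinge along tray normal if tip past it
    ht=(hinge-P(0,.075))@n
    body=P(-.045+.0885,.100+.078)  # lower front corner of gripper body
    print((fx,fz,tilt),'flap',np.round(fl,2),'under',round(-und*-1000,1) ,'hinge-walltop',round(ht*1000,1),'top',np.round(top,3),'body',np.round(body,3))
E
python3 - <<'E'
from wp import *
for a in [(-.03,.012,10),(.02,.012,10),(.04,.012,10),(.05,.005,14),(.055,-.005,25),(.06,-.02,35),(.06,-.03,45),(.065,-.03,45),(.065,-.03,50)]: check(*a)
E
```

```text
(-0.03, 0.012, 10) flap [-0.2  -0.32 -0.45 -0.61 -0.74] under -2.7 hinge-walltop 21.2 top [-0.017  0.086] body [-0.035  0.194]
(0.02, 0.012, 10) flap [ 0.05 -0.08 -0.25 -0.49 -0.72] under 6.0 hinge-walltop 12.5 top [0.033 0.086] body [0.015 0.194]
(0.04, 0.012, 10) flap [ 0.2   0.09 -0.09 -0.38 -0.7 ] under 9.5 hinge-walltop 9.0 top [0.053 0.086] body [0.035 0.194]
(0.05, 0.005, 14) flap [ 0.34  0.27  0.17 -0.04 -0.37] under 7.2 hinge-walltop 15.9 top [0.068 0.078] body [0.058 0.187]
(0.055, -0.005, 25) flap [0.43 0.44 0.46 0.5  0.57] under 8.1 hinge-walltop 25.3 top [0.087 0.063] body [0.097 0.172]
(0.06, -0.02, 35) flap [0.52 0.58 0.68 0.84 1.02] under 6.9 hinge-walltop 32.4 top [0.103 0.041] body [0.132 0.147]
(0.06, -0.03, 45) flap [0.54 0.63 0.76 0.94 1.11] under 9.9 hinge-walltop 31.8 top [0.113 0.023] body [0.16  0.122]
(0.065, -0.03, 45) flap [0.58 0.68 0.82 1.   1.18] under 13.4 hinge-walltop 28.2 top [0.118 0.023] body [0.165 0.122]
(0.065, -0.03, 50) flap [0.58 0.69 0.84 1.04 1.21] under 19.2 hinge-walltop 22.3 top [0.122 0.018] body [0.178 0.112]
```

```bash
python3 - <<'E'
from wp import *
T0,s=pose(); print(s['joint_pos'],s['clock'])
L=[(-.04,.02,0),(.03,.014,10),(.05,.003,20),(.06,-.018,35),(.065,-.025,46)]
check(*L[0])
plan(wp(*L[0]),20); print(wp(*L[0])[:3,3])
for a,b,n in zip(L,L[1:],(8,6,6,6)): plan(wp(*b),n,wp(*a)); check(*b)
E
```

```text
[-6.20677687e-01  2.92336501e-01  1.58391327e+00 -6.56855174e-05
  1.26521736e+00 -2.37088059e+00] 4.8667
(-0.04, 0.02, 0) flap [-0.29 -0.41 -0.55 -0.7  -0.81] under 12.0 hinge-walltop -7.0 top [-0.04   0.095] body [-0.077  0.198]
20 rows t(mm) [-5.3 12.8 -1.4] a(deg) [-0.    0.    0.83]
[ 0.55360763 -0.02247171  0.211     ]
8 rows t(mm) [-0.  10.6 -2.6] a(deg) [1.25 0.   0.  ]
(0.03, 0.014, 10) flap [ 0.11 -0.02 -0.2  -0.48 -0.75] under 9.7 hinge-walltop 8.8 top [0.043 0.088] body [0.025 0.196]
6 rows t(mm) [-0.   6.1 -2.6] a(deg) [ 1.67 -0.    0.  ]
(0.05, 0.003, 20) flap [ 0.34  0.31  0.26  0.15 -0.06] under 9.7 hinge-walltop 19.6 top [0.076 0.073] body [0.077 0.183]
6 rows t(mm) [ 0.   6.7 -3. ] a(deg) [ 2.5 -0.   0. ]
(0.06, -0.018, 35) flap [0.51 0.58 0.68 0.84 1.03] under 8.5 hinge-walltop 30.8 top [0.103 0.043] body [0.132 0.149]
6 rows t(mm) [ 0.   4.  -3.6] a(deg) [ 1.83  0.   -0.  ]
(0.065, -0.025, 46) flap [0.57 0.68 0.82 1.02 1.22] under 18.1 hinge-walltop 23.6 top [0.119 0.027] body [0.168 0.125]
```

>>> apply_moves(
  series=[
    {"tx": -0.0016, "ty": 0.0038, "tz": -0.0004, "ax": 0, "ay": 0, "az": 0.25, "claw": 1},
    {"tx": -0.0032, "ty": 0.0077, "tz": -0.0008, "ax": 0, "ay": 0, "az": 0.5, "claw": 1},
    {"tx": -0.0053, "ty": 0.0128, "tz": -0.0014, "ax": 0, "ay": 0, "az": 0.83, "claw": 1},
    {"tx": -0.0053, "ty": 0.0128, "tz": -0.0014, "ax": 0, "ay": 0, "az": 0.83, "claw": 1},
    {"tx": -0.0053, "ty": 0.0128, "tz": -0.0014, "ax": 0, "ay": 0, "az": 0.83, "claw": 1},
    {"tx": -0.0053, "ty": 0.0128, "tz": -0.0014, "ax": 0, "ay": 0, "az": 0.83, "claw": 1},
    {"tx": -0.0053, "ty": 0.0128, "tz": -0.0014, "ax": 0, "ay": 0, "az": 0.83, "claw": 1},
    {"tx": -0.0053, "ty": 0.0128, "tz": -0.0014, "ax": 0, "ay": 0, "az": 0.83, "claw": 1},
  ],
)

```text
clock: 5.53
position: [0.482, -0.1885, 0.1895]
ee_rot: [3.14, -0.002, -3.063]
ft_force: [-0.5, -0.7, -3.9]
finger_gap: 0.165
```

>>> apply_moves(
  series=[
    {"tx": -0.0053, "ty": 0.0128, "tz": -0.0014, "ax": 0, "ay": 0, "az": 0.83, "claw": 1},
    {"tx": -0.0053, "ty": 0.0128, "tz": -0.0014, "ax": 0, "ay": 0, "az": 0.83, "claw": 1},
    {"tx": -0.0053, "ty": 0.0128, "tz": -0.0014, "ax": 0, "ay": 0, "az": 0.83, "claw": 1},
    {"tx": -0.0053, "ty": 0.0128, "tz": -0.0014, "ax": 0, "ay": 0, "az": 0.83, "claw": 1},
    {"tx": -0.0053, "ty": 0.0128, "tz": -0.0014, "ax": 0, "ay": 0, "az": 0.83, "claw": 1},
    {"tx": -0.0053, "ty": 0.0128, "tz": -0.0014, "ax": 0, "ay": 0, "az": 0.83, "claw": 1},
    {"tx": -0.0053, "ty": 0.0128, "tz": -0.0014, "ax": 0, "ay": 0, "az": 0.83, "claw": 1},
    {"tx": -0.0053, "ty": 0.0128, "tz": -0.0014, "ax": 0, "ay": 0, "az": 0.83, "claw": 1},
  ],
)

```text
clock: 6.2
position: [0.5213, -0.0851, 0.2007]
ee_rot: [3.141, -0.003, 3.104]
ft_force: [0.2, 0.5, -3.3]
finger_gap: 0.164
```

>>> apply_moves(
  series=[
    {"tx": -0.0053, "ty": 0.0128, "tz": -0.0014, "ax": 0, "ay": 0, "az": 0.83, "claw": 1},
    {"tx": -0.0053, "ty": 0.0128, "tz": -0.0014, "ax": 0, "ay": 0, "az": 0.83, "claw": 1},
    {"tx": -0.0053, "ty": 0.0128, "tz": -0.0014, "ax": 0, "ay": 0, "az": 0.83, "claw": 1},
    {"tx": -0.0053, "ty": 0.0128, "tz": -0.0014, "ax": 0, "ay": 0, "az": 0.83, "claw": 1},
    {"tx": -0.0032, "ty": 0.0077, "tz": -0.0008, "ax": 0, "ay": 0, "az": 0.5, "claw": 1},
    {"tx": -0.0016, "ty": 0.0038, "tz": -0.0004, "ax": 0, "ay": 0, "az": 0.25, "claw": 1},
    {"tx": -0.0011, "ty": 0.0026, "tz": -0.0003, "ax": 0, "ay": 0, "az": 0.17, "claw": 1},
    {"tx": 0, "ty": 0, "tz": 0, "ax": 0, "ay": 0, "az": 0, "claw": 1},
  ],
)

```text
clock: 6.87
position: [0.5531, -0.0231, 0.2089]
ee_rot: [-3.142, -0.001, 3.031]
ft_force: [-0.6, -0.4, -4.0]
finger_gap: 0.164
```

```bash
python3 - <<'E'
from wp import *
T0,s=pose(); print(np.round(T0,3),s['joint_pos'],s['clock'],s['finger_gap'])
f=grab('side'); M=f['frame'][100:260,140:300,::-1]; cv2.imwrite('pics/side2.png',cv2.resize(M,None,fx=3.5,fy=3.5,interpolation=cv2.INTER_CUBIC))
W=cloud(f).reshape(-1,3)
# in expected tray frame
Tt=T0@np.linalg.inv(G); q=(W-Tt[:3,3])@Tt[:3,:3]
k=q[(abs(q[:,0])<.1)&(abs(q[:,1])<.05)&(q[:,2]>.06)&(q[:,2]<.078)]
print('walltops in tray frame',cv2.minAreaRect((k[:,:2]*1000).astype(np.float32)),np.percentile(k[:,2],[50,95]))
k=q[(abs(q[:,0])<.08)&(abs(abs(q[:,1])-.039)<.003)&(q[:,2]>.06)&(q[:,2]<.09)]
for x0 in (-.07,-.02,.02,.07):
    z=k[abs(k[:,0]-x0)<.012][:,2]; print(x0,len(z),np.round(np.percentile(z,90),4) if len(z) else '')
plan(wp(.03,.014,10),8)
E
```

```text
[[-0.994  0.11  -0.001  0.553]
 [ 0.11   0.994  0.    -0.023]
 [ 0.001 -0.    -1.     0.209]
 [ 0.     0.     0.     1.   ]] [-1.07841427e-01  3.05691205e-01  1.50541026e+00 -3.44161899e-05
  1.33124694e+00 -1.56830418e+00] 6.8667 0.16398556931471675
walltops in tray frame ((-52.41399002075195, 1.2518501281738281), (81.30501556396484, 11.189815521240234), 85.465576171875) [0.06982373 0.07700901]
-0.07 1 0.0844
-0.02 0 
0.02 0 
0.07 0 
8 rows t(mm) [-0.1 10.7 -2.9] a(deg) [ 1.25 -0.    0.01]
```

View pics/side2.png

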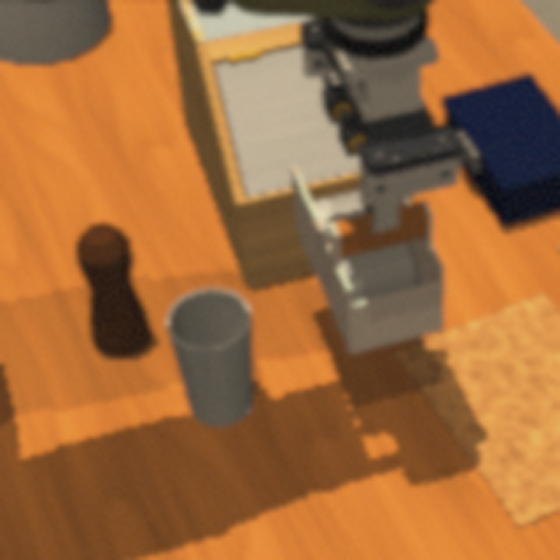

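Side picture: the tray is held at (380,260) just short of the mouth and in line with it, and the tumbler and mill are untouched. I'll use wrist depth for a numeric check of how the tray sits in the hand.

```bash
python3 - <<'E'
from wp import *
T0,s=pose(); f=grab('wrist'); W=cloud(f).reshape(-1,3)
Tt=T0@np.linalg.inv(G); q=(W-Tt[:3,3])@Tt[:3,:3]
k=q[(abs(q[:,0])<.1)&(abs(q[:,1])<.06)&(q[:,2]>.05)&(q[:,2]<.085)]
print(len(k),cv2.minAreaRect((k[:,:2]*1000).astype(np.float32)))
for x0 in (-.07,-.03,.0,.03,.06,.075):
  for sgn in (1,-1):
    z=k[(abs(k[:,0]-x0)<.012)&(abs(k[:,1]-sgn*.039)<.006)][:,2]; print(x0,sgn,len(z),np.round(np.percentile(z,80),4) if len(z) else '')
k=q[(abs(q[:,0])<.08)&(abs(q[:,1])<.03)&(q[:,2]>.03)&(q[:,2]<.065)]
print('tin tops',[(x,round(np.percentile(k[abs(k[:,0]-x)<.005][:,2],90),3)) for x in np.arange(-.07,.08,.01) if (abs(k[:,0]-x)<.005).sum()>3])
E
```

```text
1979 ((-5.959098815917969, 0.20999908447265625), (149.7643585205078, 81.19898986816406), 0.13325420022010803)
-0.07 1 148 0.051
-0.07 -1 0 
-0.03 1 144 0.0843
-0.03 -1 3 0.0508
0.0 1 33 0.0506
0.0 -1 0 
0.03 1 9 0.0503
0.03 -1 0 
0.06 1 3 0.0502
0.06 -1 2 0.0501
0.075 1 1 0.0502
0.075 -1 0 
tin tops [(np.float64(-0.019999999999999997), np.float64(0.03))]
```

```bash
python3 - <<'E'
from wp import *
T0,s=pose(); f=grab('wrist'); W=cloud(f).reshape(-1,3); save(f,'wrist3')
Tt=T0@np.linalg.inv(G); q=(W-Tt[:3,3])@Tt[:3,:3]
for y0 in (-.042,-.039,.039,.042,0):
  for x0 in (-.075,-.06,-.03,.0,.03,.06,.075):
    z=q[(abs(q[:,0]-x0)<.006)&(abs(q[:,1]-y0)<.0025)&(q[:,2]<.12)][:,2]; print(y0,x0,len(z),np.round(np.percentile(z,[10,50,90,99]),3) if len(z) else '')
E
```

```text
-0.042 -0.075 0 
-0.042 -0.06 3 [0.049 0.05  0.05  0.05 ]
-0.042 -0.03 6 [0.049 0.05  0.05  0.051]
-0.042 0.0 0 
-0.042 0.03 0 
-0.042 0.06 34 [0.048 0.048 0.049 0.049]
-0.042 0.075 31 [0.047 0.048 0.049 0.049]
-0.039 -0.075 0 
-0.039 -0.06 18 [0.037 0.049 0.051 0.051]
-0.039 -0.03 18 [0.038 0.048 0.05  0.051]
-0.039 0.0 90 [0.013 0.018 0.023 0.024]
-0.039 0.03 192 [-0.018  0.01   0.022  0.024]
-0.039 0.06 322 [0.023 0.039 0.049 0.049]
-0.039 0.075 291 [0.017 0.036 0.048 0.049]
0.039 -0.075 304 [-0.128  0.034  0.051  0.052]
0.039 -0.06 297 [-0.128  0.033  0.051  0.052]
0.039 -0.03 295 [-0.128  0.033  0.05   0.051]
0.039 0.0 295 [-0.128  0.033  0.05   0.05 ]
0.039 0.03 291 [-0.128  0.033  0.049  0.05 ]
0.039 0.06 295 [-0.128  0.032  0.049  0.05 ]
0.039 0.075 248 [-0.128  0.028  0.048  0.05 ]
0.042 -0.075 224 [-0.129  0.02   0.049  0.051]
0.042 -0.06 223 [-0.128  0.02   0.049  0.052]
0.042 -0.03 223 [-0.128  0.019  0.049  0.051]
0.042 0.0 226 [-0.128  0.019  0.049  0.05 ]
0.042 0.03 223 [-0.128  0.019  0.049  0.05 ]
0.042 0.06 229 [-0.128  0.02   0.048  0.049]
0.042 0.075 195 [-0.129  0.014  0.048  0.049]
0 -0.075 123 [-0.021 -0.005  0.031  0.032]
0 -0.06 40 [-0.022 -0.021 -0.02  -0.019]
0 -0.03 82 [0.02  0.023 0.026 0.027]
0 0.0 74 [0.02  0.024 0.027 0.027]
0 0.03 159 [-0.022  0.013  0.021  0.023]
0 0.06 73 [0.023 0.026 0.027 0.028]
0 0.075 11 [0.015 0.018 0.019 0.019]
```

View pics/wrist3.png

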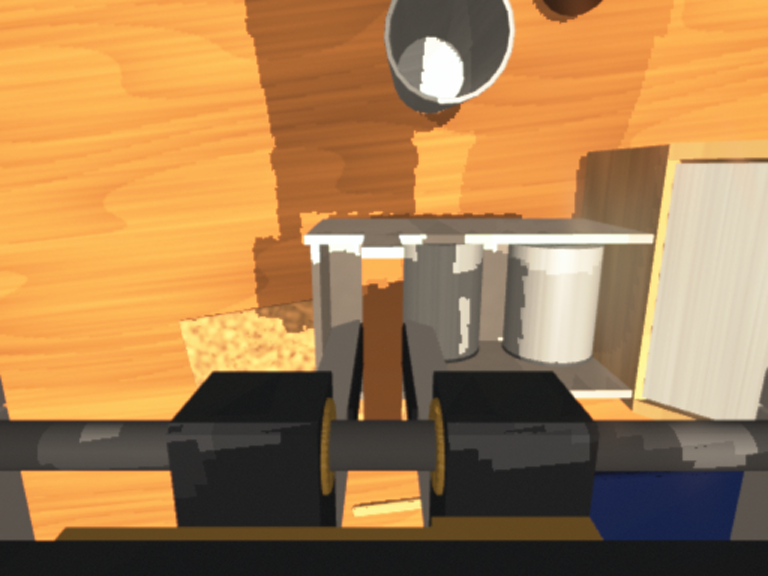

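The wrist picture shows the tray straight, with the tins at (440,300) and (553,300). Depth puts it about 25 mm too low in the hand: the fingers had not fully closed when I lifted, so only the fingertips hold the bar. I'll set it down on bare counter and regrip deeper, before any contact with the box.

>>> apply_moves(
  series=[
    {"tx": 0.001, "ty": -0.003, "tz": 0, "ax": 0, "ay": 0, "az": 0, "claw": 1},
    {"tx": 0.003, "ty": -0.007, "tz": 0, "ax": 0, "ay": 0, "az": 0, "claw": 1},
    {"tx": 0.006, "ty": -0.016, "tz": 0, "ax": 0, "ay": 0, "az": 0, "claw": 1},
    {"tx": 0.007, "ty": -0.021, "tz": 0, "ax": 0, "ay": 0, "az": 0, "claw": 1},
    {"tx": 0.007, "ty": -0.021, "tz": 0, "ax": 0, "ay": 0, "az": 0, "claw": 1},
    {"tx": 0.006, "ty": -0.021, "tz": 0, "ax": 0, "ay": 0, "az": 0, "claw": 1},
    {"tx": 0.003, "ty": -0.012, "tz": 0.005, "ax": 0, "ay": 0, "az": 0, "claw": 1},
    {"tx": 0.001, "ty": -0.003, "tz": 0.01, "ax": 0, "ay": 0, "az": 0, "claw": 1},
  ],
)

```text
clock: 7.68
position: [0.5076, -0.125, 0.1949]
ee_rot: [-3.141, 0.002, 3.029]
ft_force: [0.3, 0.2, -4.4]
finger_gap: 0.163
```

>>> apply_moves(
  series=[
    {"tx": 0, "ty": 0, "tz": 0.015, "ax": 0, "ay": 0, "az": 0, "claw": 1},
    {"tx": 0, "ty": 0, "tz": 0.015, "ax": 0, "ay": 0, "az": 0, "claw": 1},
    {"tx": 0, "ty": 0, "tz": 0.015, "ax": 0, "ay": 0, "az": 0, "claw": 1},
    {"tx": 0, "ty": 0, "tz": 0.015, "ax": 0, "ay": 0, "az": 0, "claw": 1},
    {"tx": 0, "ty": 0, "tz": 0.01, "ax": 0, "ay": 0, "az": 0, "claw": 1},
    {"tx": 0, "ty": 0, "tz": 0.005, "ax": 0, "ay": 0, "az": 0, "claw": 1},
    {"tx": 0, "ty": 0, "tz": 0.003, "ax": 0, "ay": 0, "az": 0, "claw": 1},
    {"tx": 0, "ty": 0, "tz": 0, "ax": 0, "ay": 0, "az": 0, "claw": 1},
  ],
)

```text
clock: 8.35
position: [0.508, -0.1227, 0.116]
ee_rot: [3.141, -0.0, 3.031]
ft_force: [-0.6, 0.2, -3.1]
finger_gap: 0.163
```

>>> apply_moves(
  series=[
    {"tx": 0, "ty": 0, "tz": 0.002, "ax": 0, "ay": 0, "az": 0, "claw": 1},
    {"tx": 0, "ty": 0, "tz": 0.002, "ax": 0, "ay": 0, "az": 0, "claw": 1},
    {"tx": 0, "ty": 0, "tz": 0, "ax": 0, "ay": 0, "az": 0, "claw": 1},
  ],
)

```text
clock: 8.6
position: [0.508, -0.1229, 0.1124]
ee_rot: [-3.142, 0.0, 3.031]
ft_force: [-0.9, 1.1, -4.6]
finger_gap: 0.16
```

>>> apply_moves(
  series=[
    {"tx": 0, "ty": 0, "tz": 0.002, "ax": 0, "ay": 0, "az": 0, "claw": 1},
    {"tx": 0, "ty": 0, "tz": 0.002, "ax": 0, "ay": 0, "az": 0, "claw": 1},
    {"tx": 0, "ty": 0, "tz": 0.001, "ax": 0, "ay": 0, "az": 0, "claw": 1},
    {"tx": 0, "ty": 0, "tz": 0, "ax": 0, "ay": 0, "az": 0, "claw": 1},
  ],
)

```text
clock: 8.93
position: [0.5078, -0.1229, 0.1071]
ee_rot: [3.142, -0.0, 3.031]
ft_force: [0.1, -0.8, -5.1]
finger_gap: 0.164
```

>>> apply_moves(
  series=[
    {"tx": 0, "ty": 0, "tz": 0.001, "ax": 0, "ay": 0, "az": 0, "claw": 1},
    {"tx": 0, "ty": 0, "tz": 0.001, "ax": 0, "ay": 0, "az": 0, "claw": 1},
    {"tx": 0, "ty": 0, "tz": 0, "ax": 0, "ay": 0, "az": 0, "claw": 1},
  ],
)

```text
clock: 9.18
position: [0.5081, -0.123, 0.1055]
ee_rot: [-3.141, 0.0, 3.031]
ft_force: [-0.0, -1.1, -1.7]
finger_gap: 0.166
```

>>> apply_moves(
  series=[
    {"tx": 0, "ty": 0, "tz": 0.0005, "ax": 0, "ay": 0, "az": 0, "claw": 1},
    {"tx": 0, "ty": 0, "tz": 0, "ax": 0, "ay": 0, "az": 0, "claw": 0.6},
    {"tx": 0, "ty": 0, "tz": 0, "ax": 0, "ay": 0, "az": 0, "claw": 0.6},
    {"tx": 0, "ty": 0, "tz": 0, "ax": 0, "ay": 0, "az": 0, "claw": 0.6},
    {"tx": 0, "ty": 0, "tz": 0, "ax": 0, "ay": 0, "az": 0, "claw": 0.6},
    {"tx": 0, "ty": 0, "tz": 0, "ax": 0, "ay": 0, "az": 0, "claw": 0.6},
  ],
)

```text
clock: 9.68
position: [0.508, -0.1229, 0.1049]
ee_rot: [3.142, 0.0, 3.031]
ft_force: [-0.3, 0.5, 0.7]
finger_gap: 0.397
```

```bash
python3 - <<'E'
from wp import *
T0,s=pose(); print(s['finger_gap'],T0[:3,3]); f=grab('wrist'); W=cloud(f).reshape(-1,3)
q=(W-T0[:3,3])@T0[:3,:3]   # tool frame: y = tray x, z down
def st(xr,yr):
    k=q[(q[:,0]>xr[0])&(q[:,0]<xr[1])&(q[:,1]>yr[0])&(q[:,1]<yr[1])]; return k
k=W[(W[:,2]>.055)&(W[:,2]<.08)&(abs(W[:,0]-.5)<.08)&(abs(W[:,1]+.08)<.13)]
print(cv2.minAreaRect((k[:,:2]*1000).astype(np.float32)),np.percentile(k[:,2],[95,99]))
k=W[(W[:,2]>.1)&(W[:,2]<.113)&(abs(W[:,0]-.5)<.08)&(abs(W[:,1]+.12)<.02)]
print(len(k),cv2.minAreaRect((k[:,:2]*1000).astype(np.float32)))
E
```

```text
0.397294973668138 [ 0.50800604 -0.12286945  0.10485194]
((490.2015380859375, -52.01835632324219), (108.3644790649414, 226.72535705566406), 16.521503448486328) [0.07641955 0.07920783]
3207 ((504.6231994628906, -116.15721893310547), (30.26779556274414, 72.94518280029297), 83.36666870117188)
```

>>> apply_moves(
  series=[
    {"tx": 0, "ty": 0, "tz": 0.008, "ax": 0, "ay": 0, "az": 0, "claw": 0.6},
    {"tx": 0, "ty": 0, "tz": 0.008, "ax": 0, "ay": 0, "az": 0, "claw": 0.6},
    {"tx": 0, "ty": 0, "tz": 0.008, "ax": 0, "ay": 0, "az": 0, "claw": 0.6},
    {"tx": 0, "ty": 0, "tz": 0, "ax": 0, "ay": 0, "az": 0, "claw": 0.6},
    {"tx": 0, "ty": 0, "tz": 0, "ax": 0, "ay": 0, "az": 0, "claw": 1},
    {"tx": 0, "ty": 0, "tz": 0, "ax": 0, "ay": 0, "az": 0, "claw": 1},
    {"tx": 0, "ty": 0, "tz": 0, "ax": 0, "ay": 0, "az": 0, "claw": 1},
    {"tx": 0, "ty": 0, "tz": 0, "ax": 0, "ay": 0, "az": 0, "claw": 1},
  ],
)

```text
clock: 10.4
position: [0.5081, -0.123, 0.0811]
ee_rot: [-3.141, 0.001, 3.031]
ft_force: [-0.2, 0.4, 0.7]
finger_gap: 0.168
```

>>> apply_moves(
  series=[
    {"tx": 0, "ty": 0, "tz": 0, "ax": 0, "ay": 0, "az": 0, "claw": 1},
    {"tx": 0, "ty": 0, "tz": 0, "ax": 0, "ay": 0, "az": 0, "claw": 1},
    {"tx": 0, "ty": 0, "tz": 0, "ax": 0, "ay": 0, "az": 0, "claw": 1},
    {"tx": 0, "ty": 0, "tz": 0, "ax": 0, "ay": 0, "az": 0, "claw": 1},
    {"tx": 0, "ty": 0, "tz": 0, "ax": 0, "ay": 0, "az": 0, "claw": 1},
    {"tx": 0, "ty": 0, "tz": 0, "ax": 0, "ay": 0, "az": 0, "claw": 1},
    {"tx": 0, "ty": 0, "tz": 0, "ax": 0, "ay": 0, "az": 0, "claw": 1},
    {"tx": 0, "ty": 0, "tz": 0, "ax": 0, "ay": 0, "az": 0, "claw": 1},
  ],
)

```text
clock: 11.07
position: [0.5081, -0.123, 0.0811]
ee_rot: [-3.141, 0.001, 3.031]
ft_force: [-0.4, 0.1, 5.9]
finger_gap: 0.163
```

>>> apply_moves(
  series=[
    {"tx": 0, "ty": 0, "tz": -0.005, "ax": 0, "ay": 0, "az": 0, "claw": 1},
    {"tx": 0, "ty": 0, "tz": -0.01, "ax": 0, "ay": 0, "az": 0, "claw": 1},
    {"tx": 0, "ty": 0, "tz": -0.02, "ax": 0, "ay": 0, "az": 0, "claw": 1},
    {"tx": 0, "ty": 0, "tz": -0.025, "ax": 0, "ay": 0, "az": 0, "claw": 1},
    {"tx": 0, "ty": 0, "tz": -0.025, "ax": 0, "ay": 0, "az": 0, "claw": 1},
    {"tx": 0, "ty": 0, "tz": -0.025, "ax": 0, "ay": 0, "az": 0, "claw": 1},
    {"tx": 0, "ty": 0, "tz": -0.01, "ax": 0, "ay": 0, "az": 0, "claw": 1},
    {"tx": 0, "ty": 0, "tz": -0.005, "ax": 0, "ay": 0, "az": 0, "claw": 1},
  ],
)

```text
clock: 11.73
position: [0.5082, -0.123, 0.2074]
ee_rot: [-3.141, 0.002, 3.031]
ft_force: [0.4, -0.5, -3.6]
finger_gap: 0.168
```

```bash
python3 - <<'E'
from wp import *
T0,s=pose(); print(np.round(T0,3),s['finger_gap'],s['clock']); f=grab('wrist'); W=cloud(f).reshape(-1,3)
Tt=T0@np.linalg.inv(G); q=(W-Tt[:3,3])@Tt[:3,:3]
for x0 in (-.075,-.03,.0,.03,.06,.075):
    z=q[(abs(q[:,0]-x0)<.006)&(abs(q[:,1]-.039)<.0025)&(q[:,2]<.12)][:,2]; print(x0,len(z),np.round(np.percentile(z,[50,90,99]),3) if len(z) else '')
k=q[(abs(q[:,1]-.02)<.1)&(q[:,2]>.06)&(q[:,2]<.08)&(abs(q[:,0])<.1)];print('x,y range',np.percentile(k[:,0],[0.5,99.5]),np.percentile(k[:,1],[0.5,99.5]))
plan(wp(-.04,.02,0),12)
E
```

```text
[[-0.994  0.11   0.002  0.508]
 [ 0.11   0.994 -0.001 -0.123]
 [-0.002 -0.    -1.     0.207]
 [ 0.     0.     0.     1.   ]] 0.16839558349350423 11.7333
-0.075 378 [0.059 0.075 0.076]
-0.03 394 [0.06  0.075 0.076]
0.0 406 [0.059 0.075 0.076]
0.03 406 [0.059 0.075 0.076]
0.06 393 [0.059 0.074 0.075]
0.075 351 [0.056 0.075 0.076]
x,y range [-0.07988485  0.0788453 ] [-0.03856654  0.04071357]
12 rows t(mm) [-2.8  8.7 -0.3] a(deg) [-0.    0.01  0.01]
```

The tray now sits as planned in the hand (wall tops at 75 mm, ends at ±80). Moving to the mouth.

>>> apply_moves(
  series=[
    {"tx": -0.001, "ty": 0.003, "tz": 0, "ax": 0, "ay": 0, "az": 0, "claw": 1},
    {"tx": -0.002, "ty": 0.006, "tz": 0, "ax": 0, "ay": 0, "az": 0, "claw": 1},
    {"tx": -0.004, "ty": 0.012, "tz": -0.001, "ax": 0, "ay": 0, "az": 0, "claw": 1},
    {"tx": -0.005, "ty": 0.0155, "tz": -0.001, "ax": 0, "ay": 0, "az": 0, "claw": 1},
    {"tx": -0.005, "ty": 0.0155, "tz": -0.001, "ax": 0, "ay": 0, "az": 0, "claw": 1},
    {"tx": -0.005, "ty": 0.0155, "tz": -0.001, "ax": 0, "ay": 0, "az": 0, "claw": 1},
    {"tx": -0.005, "ty": 0.0155, "tz": 0, "ax": 0, "ay": 0, "az": 0, "claw": 1},
    {"tx": -0.004, "ty": 0.012, "tz": 0, "ax": 0, "ay": 0, "az": 0, "claw": 1},
  ],
)

```text
clock: 12.45
position: [0.5496, -0.0298, 0.209]
ee_rot: [3.141, -0.001, 3.032]
ft_force: [0.0, 0.0, -3.5]
finger_gap: 0.172
```

>>> apply_moves(
  series=[
    {"tx": -0.002, "ty": 0.006, "tz": 0, "ax": 0, "ay": 0, "az": 0, "claw": 1},
    {"tx": -0.001, "ty": 0.003, "tz": 0, "ax": 0, "ay": 0, "az": 0, "claw": 1},
    {"tx": 0, "ty": 0, "tz": 0, "ax": 0, "ay": 0, "az": 0, "claw": 1},
  ],
)

```text
clock: 12.7
position: [0.5532, -0.0228, 0.2094]
ee_rot: [-3.142, -0.001, 3.032]
ft_force: [-0.5, -0.4, -4.0]
finger_gap: 0.171
```

```bash
python3 - <<'E'
from wp import *
T0,s=pose(); print(np.round(T0[:3,3],4),s['joint_pos'],s['clock']); f=grab('wrist'); save(f,'wrist4'); W=cloud(f).reshape(-1,3)
B=frame(BAZ,0,MOUTH); q=(W-B[:3,3])@B[:3,:3]
k=q[(q[:,0]>.1)&(q[:,0]<.25)&(q[:,2]>.095)&(q[:,2]<.115)]
print(len(k),'box top y range, expect +-.085',np.percentile(k[:,1],[.5,99.5]) if len(k) else '')
k=q[(q[:,0]>.02)&(q[:,0]<.09)&(abs(q[:,2]-q[:,0])<.015)]
print(len(k),'slope y',np.percentile(k[:,1],[.5,99.5]) if len(k) else '', 'z-x', np.median(k[:,2]-q[:0,0].sum()-k[:,0]) if len(k) else '')
for z in (.02,.04,.06): 
    m=k[abs(k[:,2]-z)<.004]; print(z,len(m),np.median(m[:,0]) if len(m) else '')
plan(wp(.03,.014,10),8)
E
```

```text
[ 0.5532 -0.0228  0.2094] [-1.07337405e-01  3.05575560e-01  1.50424822e+00 -4.52380977e-05
  1.33251633e+00 -1.56826663e+00] 12.7
0 box top y range, expect +-.085 
7549 slope y [-0.07678048  0.08414035] z-x -0.0019160849244673206
0.02 2127 0.023025097964643474
0.04 1123 0.04048550800886455
0.06 0 
8 rows t(mm) [-0.1 10.7 -2.8] a(deg) [ 1.25 -0.    0.01]
```

>>> apply_moves(
  series=[
    {"tx": 0, "ty": 0.0107, "tz": -0.0028, "ax": 1.25, "ay": 0, "az": 0, "claw": 1},
    {"tx": 0, "ty": 0.0107, "tz": -0.0028, "ax": 1.25, "ay": 0, "az": 0, "claw": 1},
    {"tx": 0, "ty": 0.0107, "tz": -0.0028, "ax": 1.25, "ay": 0, "az": 0, "claw": 1},
    {"tx": 0, "ty": 0.0107, "tz": -0.0028, "ax": 1.25, "ay": 0, "az": 0, "claw": 1},
    {"tx": 0, "ty": 0.0107, "tz": -0.0028, "ax": 1.25, "ay": 0, "az": 0, "claw": 1},
    {"tx": 0, "ty": 0.0107, "tz": -0.0028, "ax": 1.25, "ay": 0, "az": 0, "claw": 1},
    {"tx": 0, "ty": 0.0107, "tz": -0.0028, "ax": 1.25, "ay": 0, "az": 0, "claw": 1},
    {"tx": 0, "ty": 0.0107, "tz": -0.0028, "ax": 1.25, "ay": 0, "az": 0, "claw": 1},
  ],
)

```text
clock: 13.42
position: [0.5628, 0.0626, 0.2258]
ee_rot: [-2.966, 0.0, 3.03]
ft_force: [0.6, -2.4, -3.6]
finger_gap: 0.171
```

```bash
python3 - <<'E'
from wp import *
T0,s=pose(); print(s['joint_pos'],s['ft_force'],s['clock'])
plan(wp(.05,.003,20),6)
B=frame(BAZ,0,MOUTH); Tt=np.linalg.inv(B)@T0@np.linalg.inv(G); print('front edge in mouth',(Tt@[.08,0,0,1])[:3],'tilt',np.degrees(np.arcsin(-Tt[2,0])))
E
```

```text
[ 0.12755894  0.35219415  1.41416839 -0.17305624  1.41949092 -1.3015512 ] [ 0.56871603 -2.3675284  -3.55388762] 13.4167
6 rows t(mm) [-0.1  6.2 -2.6] a(deg) [ 1.65  0.   -0.  ]
front edge in mouth [0.02946886 0.00037268 0.0141872 ] tilt 10.089306108203735
```

>>> apply_moves(
  series=[
    {"tx": 0, "ty": 0.0062, "tz": -0.0026, "ax": 1.65, "ay": 0, "az": 0, "claw": 1},
    {"tx": 0, "ty": 0.0062, "tz": -0.0026, "ax": 1.65, "ay": 0, "az": 0, "claw": 1},
    {"tx": 0, "ty": 0.0062, "tz": -0.0026, "ax": 1.65, "ay": 0, "az": 0, "claw": 1},
    {"tx": 0, "ty": 0.0062, "tz": -0.0026, "ax": 1.65, "ay": 0, "az": 0, "claw": 1},
    {"tx": 0, "ty": 0.0062, "tz": -0.0026, "ax": 1.65, "ay": 0, "az": 0, "claw": 1},
    {"tx": 0, "ty": 0.0062, "tz": -0.0026, "ax": 1.65, "ay": 0, "az": 0, "claw": 1},
  ],
)

```text
clock: 13.92
position: [0.5673, 0.1027, 0.2318]
ee_rot: [-2.792, 0.0, 3.03]
ft_force: [0.2, -2.3, -2.9]
finger_gap: 0.169
```

>>> apply_moves(
  series=[
    {"tx": 0, "ty": 0.0067, "tz": -0.003, "ax": 2.5, "ay": 0, "az": 0, "claw": 1},
    {"tx": 0, "ty": 0.0067, "tz": -0.003, "ax": 2.5, "ay": 0, "az": 0, "claw": 1},
    {"tx": 0, "ty": 0.0067, "tz": -0.003, "ax": 2.5, "ay": 0, "az": 0, "claw": 1},
    {"tx": 0, "ty": 0.0067, "tz": -0.003, "ax": 2.5, "ay": 0, "az": 0, "claw": 1},
    {"tx": 0, "ty": 0.0067, "tz": -0.003, "ax": 2.5, "ay": 0, "az": 0, "claw": 1},
    {"tx": 0, "ty": 0.0067, "tz": -0.003, "ax": 2.5, "ay": 0, "az": 0, "claw": 1},
  ],
)

```text
clock: 14.42
position: [0.5722, 0.1459, 0.2308]
ee_rot: [-2.528, 0.001, 3.03]
ft_force: [-0.6, -8.3, -0.3]
finger_gap: 0.167
```

```bash
python3 - <<'E'
from wp import *
T0,s=pose(); print(s['joint_pos'],s['ft_force'],s['clock'])
plan(wp(.065,-.025,46),6)
B=frame(BAZ,0,MOUTH); Tt=np.linalg.inv(B)@T0@np.linalg.inv(G); print('front edge in mouth',(Tt@[.08,0,0,1])[:3],'tilt',np.degrees(np.arcsin(-Tt[2,0])))
E
```

```text
[ 0.41668315  0.5713562   1.1925181  -0.52598839  1.69859672 -1.02410793] [-0.56675045 -8.34196379 -0.31770123] 14.4167
6 rows t(mm) [-0.   4.1 -3.5] a(deg) [ 1.8   0.01 -0.01]
front edge in mouth [ 5.99276703e-02  8.34478380e-05 -1.74146656e-02] tilt 35.17649310755023
```

>>> apply_moves(
  series=[
    {"tx": 0, "ty": 0.0041, "tz": -0.0035, "ax": 1.8, "ay": 0, "az": 0, "claw": 1},
    {"tx": 0, "ty": 0.0041, "tz": -0.0035, "ax": 1.8, "ay": 0, "az": 0, "claw": 1},
    {"tx": 0, "ty": 0.0041, "tz": -0.0035, "ax": 1.8, "ay": 0, "az": 0, "claw": 1},
    {"tx": 0, "ty": 0.0041, "tz": -0.0035, "ax": 1.8, "ay": 0, "az": 0, "claw": 1},
    {"tx": 0, "ty": 0.0041, "tz": -0.0035, "ax": 1.8, "ay": 0, "az": 0, "claw": 1},
    {"tx": 0, "ty": 0.0041, "tz": -0.0035, "ax": 1.8, "ay": 0, "az": 0, "claw": 1},
    {"tx": 0, "ty": 0, "tz": 0, "ax": 0, "ay": 0, "az": 0, "claw": 1},
    {"tx": 0, "ty": 0, "tz": 0, "ax": 0, "ay": 0, "az": 0, "claw": 1},
  ],
)

```text
clock: 15.08
position: [0.5755, 0.1787, 0.2295]
ee_rot: [-2.343, -0.001, 3.031]
ft_force: [-0.9, -5.0, -7.7]
finger_gap: 0.168
```

>>> apply_moves(
  series=[
    {"tx": 0, "ty": 0, "tz": 0, "ax": 0, "ay": 0, "az": 0, "claw": 1},
    {"tx": 0, "ty": 0, "tz": 0, "ax": 0, "ay": 0, "az": 0, "claw": 1},
    {"tx": 0, "ty": 0, "tz": 0, "ax": 0, "ay": 0, "az": 0, "claw": 1},
    {"tx": 0, "ty": 0, "tz": 0, "ax": 0, "ay": 0, "az": 0, "claw": 1},
    {"tx": 0, "ty": 0, "tz": 0, "ax": 0, "ay": 0, "az": 0, "claw": 1},
    {"tx": 0, "ty": 0, "tz": 0, "ax": 0, "ay": 0, "az": 0, "claw": 1},
  ],
)

```text
clock: 15.58
position: [0.5756, 0.1783, 0.2308]
ee_rot: [-2.344, 0.0, 3.031]
ft_force: [-0.2, -4.4, -7.9]
finger_gap: 0.168
```

```bash
python3 - <<'E'
from wp import *
T0,s=pose(); print(s['joint_pos'],s['ft_force'],s['clock'],s['finger_gap'])
a=grab('scene');b=grab('wrist')
A=cv2.resize(a['frame'][190:384,230:490,::-1],(600,448),interpolation=cv2.INTER_CUBIC)[:, :]
cv2.imwrite('pics/dump.png',np.hstack([cv2.resize(A,(400,299)),cv2.resize(b['frame'][:,:,::-1],(399,299))]))
B=frame(BAZ,0,MOUTH); Tt=np.linalg.inv(B)@T0@np.linalg.inv(G); print('front edge in mouth',(Tt@[.08,0,0,1])[:3],'tilt',np.degrees(np.arcsin(-Tt[2,0])))
E
```

```text
[ 0.50368618  0.69292029  1.0748638  -0.65221717  1.84185512 -0.98211083] [-0.24481695 -4.35100598 -7.86555191] 15.5833 0.16802732010116872
front edge in mouth [ 0.06633092  0.00051745 -0.0251901 ] tilt 45.69238018967445
```

View pics/dump.png

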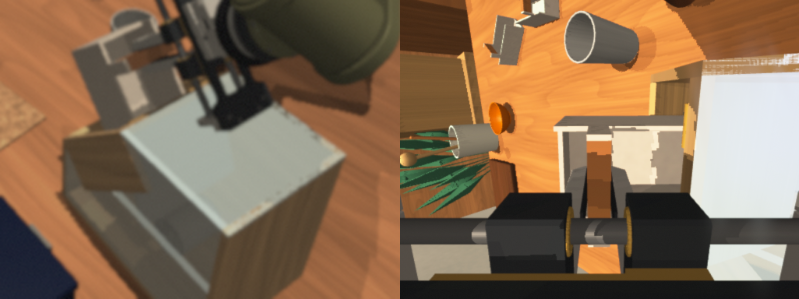

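The picture pair shows the tray tipped into the mouth: left (130,70), right wrist view (630,155). Whether a tin is left in it is unclear, so I'll check by depth in the tray frame.

```bash
python3 - <<'E'
from wp import *
T0,s=pose(); Tt=T0@np.linalg.inv(G); B=frame(BAZ,0,MOUTH)
for n in ('wrist','scene'):
    W=cloud(load(n)).reshape(-1,3); q=(W-Tt[:3,3])@Tt[:3,:3]
    print(n,'height in tray by x:',[(round(x,2),len(k),np.round(np.percentile(k,[10,50,90]),3).tolist()) for x in np.arange(-.07,.1,.015) for k in [q[(abs(q[:,0]-x)<.006)&(abs(q[:,1])<.03)&(q[:,2]>-.01)&(q[:,2]<.07)][:,2]] if len(k)>3])
    m=(W-B[:3,3])@B[:3,:3]
    k=m[(m[:,0]>.01)&(m[:,0]<.25)&(abs(m[:,1])<.075)&(m[:,2]<-.02)&(m[:,2]>-.11)]
    print('inside box low pts',len(k))
E
```

```text
wrist height in tray by x: [(np.float64(-0.07), 664, [0.002, 0.003, 0.004]), (np.float64(-0.06), 139, [0.002, 0.003, 0.004]), (np.float64(-0.03), 654, [0.002, 0.003, 0.003]), (np.float64(-0.01), 813, [0.002, 0.002, 0.003]), (np.float64(0.0), 834, [0.001, 0.002, 0.003]), (np.float64(0.02), 833, [0.001, 0.002, 0.003]), (np.float64(0.03), 838, [0.001, 0.002, 0.003]), (np.float64(0.05), 272, [0.001, 0.002, 0.002])]
inside box low pts 5
scene height in tray by x: [(np.float64(-0.07), 58, [0.005, 0.006, 0.008]), (np.float64(-0.06), 69, [0.004, 0.006, 0.007]), (np.float64(-0.03), 42, [0.004, 0.005, 0.006]), (np.float64(-0.01), 71, [0.003, 0.005, 0.006]), (np.float64(0.0), 69, [0.003, 0.005, 0.006]), (np.float64(0.02), 70, [0.003, 0.005, 0.006]), (np.float64(0.03), 8, [0.001, 0.004, 0.005])]
inside box low pts 0
```

```bash
python3 - <<'E'
from h import *
a=load('scene'); cv2.imwrite('pics/clear.png',cv2.resize(a['frame'][250:384,250:430,::-1],None,fx=4,fy=4,interpolation=cv2.INTER_CUBIC))
E
```

```text
(no output)
```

View pics/clear.png

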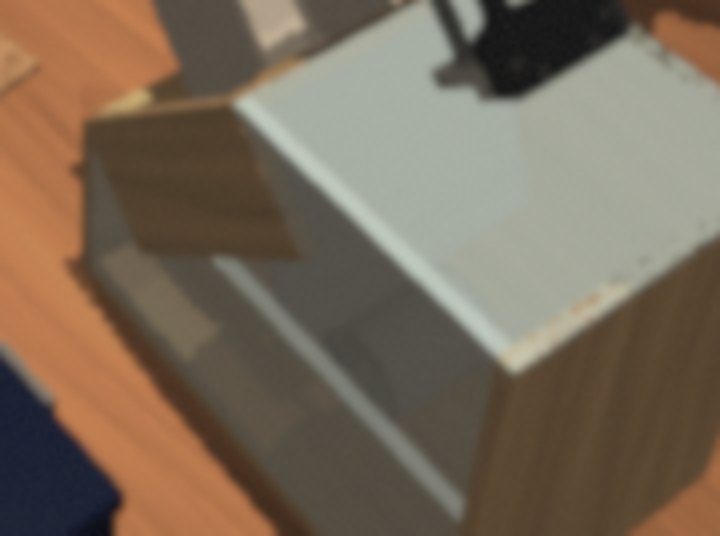

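The tray floor reads bare at 2 mm along its whole length, so both tins have rolled out; the clear-side crop is too hazy to show them. I'll hold a moment longer and then back out along the tray's axis.

>>> apply_moves(
  series=[
    {"tx": 0, "ty": 0, "tz": 0, "ax": 0, "ay": 0, "az": 0, "claw": 1},
    {"tx": 0, "ty": 0, "tz": 0, "ax": 0, "ay": 0, "az": 0, "claw": 1},
    {"tx": 0, "ty": 0, "tz": 0, "ax": 0, "ay": 0, "az": 0, "claw": 1},
    {"tx": 0, "ty": 0, "tz": 0, "ax": 0, "ay": 0, "az": 0, "claw": 1},
    {"tx": 0, "ty": -0.008, "tz": 0, "ax": 0, "ay": 0, "az": 0, "claw": 1},
    {"tx": 0, "ty": -0.012, "tz": 0, "ax": 0, "ay": 0, "az": 0, "claw": 1},
    {"tx": 0, "ty": -0.012, "tz": 0, "ax": 0, "ay": 0, "az": 0, "claw": 1},
    {"tx": 0, "ty": -0.012, "tz": 0, "ax": 0, "ay": 0, "az": 0, "claw": 1},
  ],
)

```text
clock: 16.35
position: [0.5721, 0.1465, 0.2639]
ee_rot: [-2.343, 0.001, 3.03]
ft_force: [-0.3, -6.9, -4.9]
finger_gap: 0.174
```

>>> apply_moves(
  series=[
    {"tx": 0, "ty": -0.012, "tz": 0, "ax": 0, "ay": 0, "az": 0, "claw": 1},
    {"tx": 0, "ty": -0.012, "tz": 0, "ax": 0, "ay": 0, "az": 0, "claw": 1},
    {"tx": 0, "ty": -0.012, "tz": 0, "ax": 0, "ay": 0, "az": 0, "claw": 1},
    {"tx": 0, "ty": -0.015, "tz": 0, "ax": 0, "ay": 0, "az": 0, "claw": 1},
    {"tx": 0, "ty": -0.015, "tz": 0, "ax": 0, "ay": 0, "az": 0, "claw": 1},
    {"tx": 0, "ty": -0.015, "tz": 0, "ax": 0, "ay": 0, "az": 0, "claw": 1},
    {"tx": 0, "ty": -0.015, "tz": 0, "ax": 0, "ay": 0, "az": 0, "claw": 1},
    {"tx": 0, "ty": 0, "tz": 0, "ax": 0, "ay": 0, "az": 0, "claw": 1},
  ],
)

```text
clock: 17.02
position: [0.5649, 0.0795, 0.334]
ee_rot: [-2.345, 0.004, 3.03]
ft_force: [0.8, -0.2, -2.1]
finger_gap: 0.17
```

```bash
python3 - <<'E'
from wp import *
T0,s=pose(); print(np.round(T0[:3,3],3),s['joint_pos'],s['ft_force'],s['clock'],s['finger_gap'])
B=frame(BAZ,0,MOUTH); Tt=np.linalg.inv(B)@T0@np.linalg.inv(G); print('front edge in mouth',(Tt@[.08,0,0,1])[:3])
M=frame(90,0,MAT+[0,0,.12])@G
plan(M,20); print(M[:3,3])
f=grab('side'); W=cloud(f).reshape(-1,3); q=(W-B[:3,3])@B[:3,:3]
k=q[(q[:,0]>.02)&(q[:,0]<.09)&(abs(q[:,1])<.07)&(abs(q[:,2]-q[:,0])<.06)]
for z in (.02,.04,.06): 
    m=k[abs(k[:,2]-z)<.005]; print('flap',z,len(m),np.median(m[:,0]) if len(m) else '')
E
```

```text
[0.565 0.079 0.334] [ 0.37759498  0.49394549  1.1453885  -0.71989053  1.85997457 -1.16381238] [ 0.83862487 -0.24427409 -2.08361505] 17.0167 0.17027953090019288
front edge in mouth [-0.03291102 -0.00041845  0.07796214]
20 rows t(mm) [-5.8 -7.2 10.4] a(deg) [-2.28 -0.12 -0.31]
[ 0.667 -0.137  0.206]
flap 0.02 121 0.02420228703003937
flap 0.04 58 0.04116068513793043
flap 0.06 58 0.0611961192511207
```

The flap is shut again (slope readings equal the closed ones). On to the mat.

>>> apply_moves(
  series=[
    {"tx": -0.0058, "ty": -0.0072, "tz": 0.0104, "ax": -2.28, "ay": -0.12, "az": -0.31, "claw": 1},
    {"tx": -0.0058, "ty": -0.0072, "tz": 0.0104, "ax": -2.28, "ay": -0.12, "az": -0.31, "claw": 1},
    {"tx": -0.0058, "ty": -0.0072, "tz": 0.0104, "ax": -2.28, "ay": -0.12, "az": -0.31, "claw": 1},
    {"tx": -0.0058, "ty": -0.0072, "tz": 0.0104, "ax": -2.28, "ay": -0.12, "az": -0.31, "claw": 1},
    {"tx": -0.0058, "ty": -0.0072, "tz": 0.0104, "ax": -2.28, "ay": -0.12, "az": -0.31, "claw": 1},
    {"tx": -0.0058, "ty": -0.0072, "tz": 0.0104, "ax": -2.28, "ay": -0.12, "az": -0.31, "claw": 1},
    {"tx": -0.0058, "ty": -0.0072, "tz": 0.0104, "ax": -2.28, "ay": -0.12, "az": -0.31, "claw": 1},
    {"tx": -0.0058, "ty": -0.0072, "tz": 0.0104, "ax": -2.28, "ay": -0.12, "az": -0.31, "claw": 1},
  ],
)

```text
clock: 17.73
position: [0.6022, -0.0188, 0.2993]
ee_rot: [-2.665, -0.013, 3.076]
ft_force: [0.3, 1.0, -2.5]
finger_gap: 0.169
```

>>> apply_moves(
  series=[
    {"tx": -0.0058, "ty": -0.0072, "tz": 0.0104, "ax": -2.28, "ay": -0.12, "az": -0.31, "claw": 1},
    {"tx": -0.0058, "ty": -0.0072, "tz": 0.0104, "ax": -2.28, "ay": -0.12, "az": -0.31, "claw": 1},
    {"tx": -0.0058, "ty": -0.0072, "tz": 0.0104, "ax": -2.28, "ay": -0.12, "az": -0.31, "claw": 1},
    {"tx": -0.0058, "ty": -0.0072, "tz": 0.0104, "ax": -2.28, "ay": -0.12, "az": -0.31, "claw": 1},
    {"tx": -0.0058, "ty": -0.0072, "tz": 0.0104, "ax": -2.28, "ay": -0.12, "az": -0.31, "claw": 1},
    {"tx": -0.0058, "ty": -0.0072, "tz": 0.0104, "ax": -2.28, "ay": -0.12, "az": -0.31, "claw": 1},
    {"tx": -0.0058, "ty": -0.0072, "tz": 0.0104, "ax": -2.28, "ay": -0.12, "az": -0.31, "claw": 1},
    {"tx": -0.0058, "ty": -0.0072, "tz": 0.0104, "ax": -2.28, "ay": -0.12, "az": -0.31, "claw": 1},
  ],
)

```text
clock: 18.4
position: [0.644, -0.1024, 0.2394]
ee_rot: [-2.984, -0.011, 3.122]
ft_force: [0.1, 0.0, -1.8]
finger_gap: 0.168
```

>>> apply_moves(
  series=[
    {"tx": -0.0058, "ty": -0.0072, "tz": 0.0104, "ax": -2.28, "ay": -0.12, "az": -0.31, "claw": 1},
    {"tx": -0.0058, "ty": -0.0072, "tz": 0.0104, "ax": -2.28, "ay": -0.12, "az": -0.31, "claw": 1},
    {"tx": -0.0058, "ty": -0.0072, "tz": 0.0104, "ax": -2.28, "ay": -0.12, "az": -0.31, "claw": 1},
    {"tx": -0.0058, "ty": -0.0072, "tz": 0.0104, "ax": -2.28, "ay": -0.12, "az": -0.31, "claw": 1},
    {"tx": 0, "ty": 0, "tz": 0, "ax": 0, "ay": 0, "az": 0, "claw": 1},
    {"tx": 0, "ty": 0, "tz": 0, "ax": 0, "ay": 0, "az": 0, "claw": 1},
  ],
)

```text
clock: 18.9
position: [0.666, -0.1356, 0.2004]
ee_rot: [-3.141, -0.006, -3.14]
ft_force: [-0.5, 0.7, -2.5]
finger_gap: 0.164
```

```bash
python3 - <<'E'
from wp import *
T0,s=pose(); print(np.round(T0[:3,3],4),s['joint_pos'],s['clock'],s['ee_rot'])
f=grab('wrist'); W=cloud(f).reshape(-1,3)
Tt=T0@np.linalg.inv(G); q=(W-Tt[:3,3])@Tt[:3,:3]
for x0 in (-.07,0,.07):
    z=q[(abs(q[:,0]-x0)<.006)&(abs(q[:,1]-.039)<.0025)&(q[:,2]<.12)][:,2]; print(x0,len(z),np.round(np.percentile(z,[90,99]),4) if len(z) else '')
plan(frame(90,0,MAT+[0,0,.006])@G,8)
f=grab('side'); A=f['frame'][60:316,100:442,::-1]; cv2.imwrite('pics/side5.png',cv2.resize(A,None,fx=2.2,fy=2.2,interpolation=cv2.INTER_CUBIC))
E
```

```text
[ 0.666  -0.1356  0.2004] [-0.25383477  0.60666296  1.09448852 -0.00236307  1.44622392 -1.82578073] 18.9 [-3.14078404 -0.0061871  -3.14014513]
-0.07 402 [0.0744 0.0752]
0 401 [0.0742 0.075 ]
0.07 401 [0.0739 0.0746]
8 rows t(mm) [-0.1 -0.2 13.7] a(deg) [-0.01 -0.03  0.02]
```

View pics/side5.png

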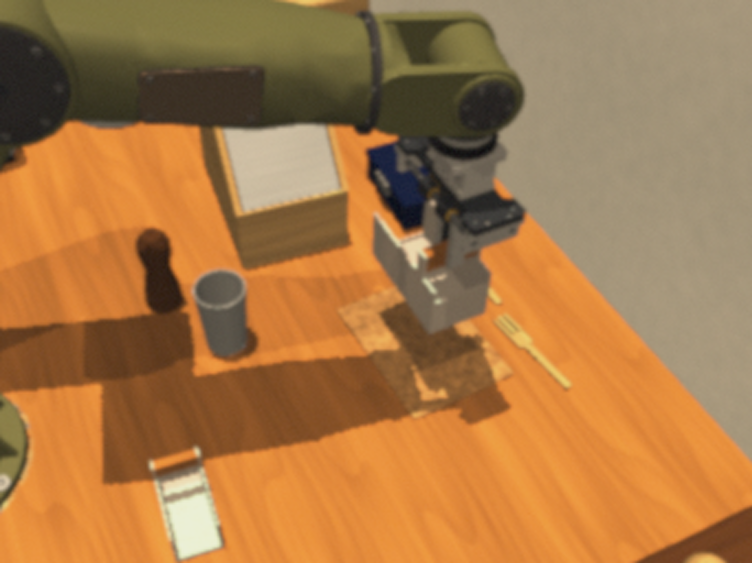

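Side picture: the empty tray is level over the mat at (430,280), the flap is shut at (285,165), and the bystanders are in place. Lowering.

>>> apply_moves(
  series=[
    {"tx": 0, "ty": 0, "tz": 0.015, "ax": 0, "ay": -0.3, "az": 0, "claw": 1},
    {"tx": 0, "ty": 0, "tz": 0.02, "ax": 0, "ay": 0, "az": 0, "claw": 1},
    {"tx": 0, "ty": 0, "tz": 0.02, "ax": 0, "ay": 0, "az": 0, "claw": 1},
    {"tx": 0, "ty": 0, "tz": 0.02, "ax": 0, "ay": 0, "az": 0, "claw": 1},
    {"tx": 0, "ty": 0, "tz": 0.015, "ax": 0, "ay": 0, "az": 0, "claw": 1},
    {"tx": 0, "ty": 0, "tz": 0.01, "ax": 0, "ay": 0, "az": 0, "claw": 1},
    {"tx": 0, "ty": 0, "tz": 0.006, "ax": 0, "ay": 0, "az": 0, "claw": 1},
    {"tx": 0, "ty": 0, "tz": 0, "ax": 0, "ay": 0, "az": 0, "claw": 1},
  ],
)

```text
clock: 19.67
position: [0.6663, -0.1348, 0.0953]
ee_rot: [-3.141, 0.001, -3.138]
ft_force: [0.1, 0.7, -2.6]
finger_gap: 0.167
```

>>> apply_moves(
  series=[
    {"tx": 0, "ty": 0, "tz": 0.002, "ax": 0, "ay": 0, "az": 0, "claw": 1},
    {"tx": 0, "ty": 0, "tz": 0.002, "ax": 0, "ay": 0, "az": 0, "claw": 1},
    {"tx": 0, "ty": 0, "tz": 0.001, "ax": 0, "ay": 0, "az": 0, "claw": 1},
    {"tx": 0, "ty": 0, "tz": 0.001, "ax": 0, "ay": 0, "az": 0, "claw": 1},
    {"tx": 0, "ty": 0, "tz": 0, "ax": 0, "ay": 0, "az": 0, "claw": 1},
  ],
)

```text
clock: 20.08
position: [0.6665, -0.1354, 0.09]
ee_rot: [-3.141, 0.002, -3.139]
ft_force: [0.3, -0.4, -3.2]
finger_gap: 0.169
```

>>> apply_moves(
  series=[
    {"tx": 0, "ty": 0, "tz": 0.001, "ax": 0, "ay": 0, "az": 0, "claw": 1},
    {"tx": 0, "ty": 0, "tz": 0.001, "ax": 0, "ay": 0, "az": 0, "claw": 1},
    {"tx": 0, "ty": 0, "tz": 0.001, "ax": 0, "ay": 0, "az": 0, "claw": 1},
    {"tx": 0, "ty": 0, "tz": 0, "ax": 0, "ay": 0, "az": 0, "claw": 1},
    {"tx": 0, "ty": 0, "tz": 0, "ax": 0, "ay": 0, "az": 0, "claw": 1},
  ],
)

```text
clock: 20.5
position: [0.6665, -0.1353, 0.087]
ee_rot: [-3.141, 0.002, -3.139]
ft_force: [0.5, -0.3, -1.3]
finger_gap: 0.168
```

>>> apply_moves(
  series=[
    {"tx": 0, "ty": 0, "tz": 0.0005, "ax": 0, "ay": 0, "az": 0, "claw": 1},
    {"tx": 0, "ty": 0, "tz": 0.0005, "ax": 0, "ay": 0, "az": 0, "claw": 1},
    {"tx": 0, "ty": 0, "tz": 0, "ax": 0, "ay": 0, "az": 0, "claw": 1},
    {"tx": 0, "ty": 0, "tz": 0, "ax": 0, "ay": 0, "az": 0, "claw": 1},
  ],
)

```text
clock: 20.83
position: [0.6667, -0.1357, 0.0865]
ee_rot: [-3.14, 0.003, -3.139]
ft_force: [-0.2, -3.0, 5.4]
finger_gap: 0.166
```

Contact (+5 N). Opening gently, then going straight up.

>>> apply_moves(
  series=[
    {"tx": 0, "ty": 0, "tz": 0, "ax": 0, "ay": 0, "az": 0, "claw": 0.6},
    {"tx": 0, "ty": 0, "tz": 0, "ax": 0, "ay": 0, "az": 0, "claw": 0.5},
    {"tx": 0, "ty": 0, "tz": 0, "ax": 0, "ay": 0, "az": 0, "claw": 0.5},
    {"tx": 0, "ty": 0, "tz": 0, "ax": 0, "ay": 0, "az": 0, "claw": 0.5},
    {"tx": 0, "ty": 0, "tz": 0, "ax": 0, "ay": 0, "az": 0, "claw": 0.5},
    {"tx": 0, "ty": 0, "tz": 0, "ax": 0, "ay": 0, "az": 0, "claw": 0.5},
    {"tx": 0, "ty": 0, "tz": 0, "ax": 0, "ay": 0, "az": 0, "claw": 0.5},
    {"tx": 0, "ty": 0, "tz": 0, "ax": 0, "ay": 0, "az": 0, "claw": 0.5},
  ],
)

```text
clock: 21.5
position: [0.6665, -0.1354, 0.0859]
ee_rot: [-3.141, 0.002, -3.139]
ft_force: [-0.6, -0.2, 0.3]
finger_gap: 0.5
```

>>> apply_moves(
  series=[
    {"tx": 0, "ty": 0, "tz": -0.01, "ax": 0, "ay": 0, "az": 0, "claw": 0.5},
    {"tx": 0, "ty": 0, "tz": -0.02, "ax": 0, "ay": 0, "az": 0, "claw": 0.5},
    {"tx": 0, "ty": 0, "tz": -0.025, "ax": 0, "ay": 0, "az": 0, "claw": 0.5},
    {"tx": 0, "ty": 0, "tz": -0.025, "ax": 0, "ay": 0, "az": 0, "claw": 0.5},
    {"tx": 0, "ty": 0, "tz": -0.025, "ax": 0, "ay": 0, "az": 0, "claw": 0.5},
    {"tx": 0, "ty": 0, "tz": -0.025, "ax": 0, "ay": 0, "az": 0, "claw": 0.5},
    {"tx": 0, "ty": 0, "tz": -0.02, "ax": 0, "ay": 0, "az": 0, "claw": 0.5},
    {"tx": 0, "ty": 0, "tz": 0, "ax": 0, "ay": 0, "az": 0, "claw": 0.5},
  ],
)

```text
clock: 22.17
position: [0.6672, -0.1355, 0.2418]
ee_rot: [-3.139, 0.009, -3.139]
ft_force: [0.7, 0.6, 0.8]
finger_gap: 0.503
```

```bash
python3 - <<'E'
from wp import *
T0,s=pose(); print(np.round(T0[:3,3],4),s['clock'],s['finger_gap'])
w=grab('wrist');W=cloud(w).reshape(-1,3)
k=W[(abs(W[:,0]-.667)<.09)&(abs(W[:,1]+.092)<.12)&(W[:,2]>.055)&(W[:,2]<.09)]
print('tray',cv2.minAreaRect((k[:,:2]*1000).astype(np.float32)))
for y in (-.165,-.09,-.02):
    z=W[(abs(abs(W[:,0]-.667)-.039)<.0025)&(abs(W[:,1]-y)<.006)&(W[:,2]<.1)][:,2]; print(y,len(z),np.percentile(z,[90,99]) if len(z) else '')
a=grab('scene'); b=grab('side')
l=cv2.resize(a['frame'][:,:,::-1],(400,300)); A=cv2.resize(a['frame'][215:384,260:460,::-1],(400,338),interpolation=cv2.INTER_CUBIC)
r=cv2.resize(b['frame'][:,:,::-1],(400,300)); 
cv2.imwrite('pics/fin.png',np.vstack([np.hstack([l,r]),np.hstack([A[:300],cv2.resize(w['frame'][:,:,::-1],(400,300))])]))
E
```

```text
[ 0.6672 -0.1355  0.2418] 22.1667 0.5028539403260663
tray ((666.6217041015625, -91.2291259765625), (82.13549041748047, 160.31724548339844), 0.32159581780433655)
-0.165 249 [0.07978366 0.08080291]
-0.09 250 [0.07969949 0.08075496]
-0.02 104 [0.08037239 0.08092698]
```

View pics/fin.png

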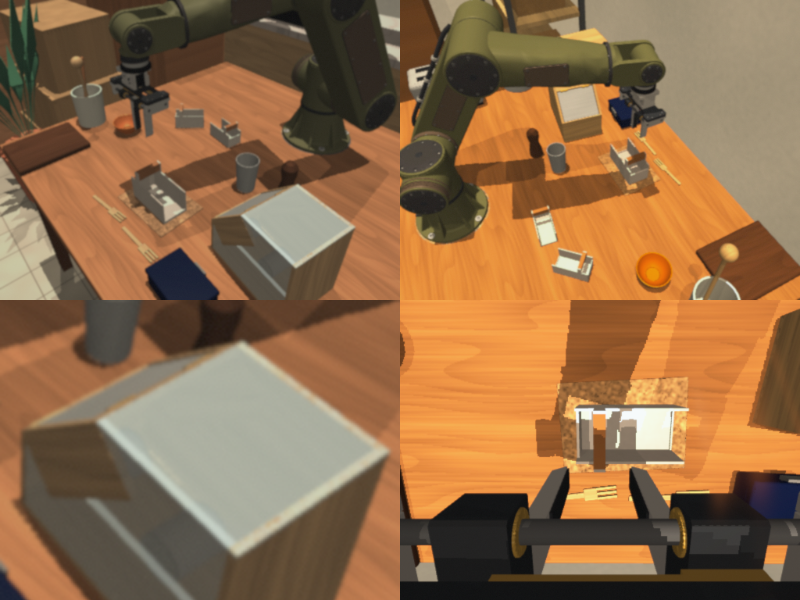

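The final pictures show the empty tray upright on the mat, the flap shut, a faint tin shape inside the box at (190,535), and the bystanders unmoved. Handing in.

```bash
python3 -c "
from plant import robot
print(robot.close_job(), robot.sense()['clock'])"
```

```text
the job is handed in; nothing more can be done
the job is handed in; nothing more can be done
```

I emptied the tray into the box, stood it on the cork mat and handed the job in, about 22 s into the 61 s allowed. No verdict came back.

**What I did:**
- **Regrip:** The first lift came before the fingers had fully closed, so they held only the top of the bar. I set the tray down on bare counter and gripped it again properly.
- **Tipping:** I pushed the flap in with the tray's open end, about 66 mm in and tipped 46 degrees. I held it there for over a second, then backed out.
- **Placing:** I lowered the tray onto the mat until it touched, let go and lifted clear.

**Last checks:**
- **Tray:** It stands level, with the wall tops at about 80 mm all along (75 mm plus the mat). It is about 1 mm from my estimate of the mat's centre, and the gripper is clear of it.
- **Flap:** Depth readings just after backing out matched the closed position.
- **Tins:** While tipped, the tray floor read bare along its length, so both tins rolled out. I could not see both inside the box: one tin shape shows faintly through the clear side, so their depth below the mouth's edge is not measured.
- **Other things:** By eye, the bystanders had not moved.

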